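# Lay a leg blank into the boring jig

### The arm

A 6-joint arm with a two-finger parallel gripper is mounted at the origin on a cart in front of the work surface, level with it; the furniture and walls round the work are solid. World frame = base frame: x ahead of the robot, y to its left, z up, the work surface at z = 0. Lengths are in m, angles in rad, forces in N, time in s.
With the tool pointing down it reaches from about 0.35 to 0.975 m from the base axis. Payload 4.9 kg.
Tool frame: the origin (TCP) lies midway between the tips of the shut fingers; the grasp point (between the pads) lies 19 mm behind it; z points along the fingers, y is the line along which they close (so a half turn about z gives the same grasp; the last joint's range is limited). The gripper opens to 85 mm and grips with 20 to 120 N. Pads are 22 mm wide; open, the fingers measure 114 mm over their backs; the gripper's body (76 mm by 85 mm) begins 54 mm behind the grasp point. The pads swing forward as they close: fully open they stand 13 mm farther back than shut.
Start: joints at [0.996, 0.053, 1.613, -0, 1.476, -0.119], TCP at [0.275, 0.561, 0.193] pointing down, gripper open.
Joint ranges: [-3.01, 3.01], [-1.01, 2.22], [0.06, 2.58], [-1.02, 4.17], [0.09, 2.62], [-3.14, 3.14]. Speed limits (rad/s): [2.57, 2.57, 3.14, 3.14, 3.14, 3.14].

### API

Orientations are given as a unit quaternion [x, y, z, w].
In Python, from bench import ctrl gives the robot as it stands.
- The arm moves only by the shell command python3 -m crank 'ROWS'. ROWS is JSON, a list of rows, each an object with "slide": the shift along the tool's x, y, z in mm, a list of three; "yaw": the turn about the tool's z in rad; "claw": the finger opening in mm, from 0 to 85.4. In form: [{"slide": [dx, dy, dz], "yaw": yaw, "claw": claw}, ...]. A call has 1 to 20 rows; each row shifts and turns the commanded pose from where the row before left it, along the tool's axes as they then stand; what a row does not reach is not made up. A row lasts 1/12 s, in which the tool goes at most 41.7 mm and 7.16 degrees, less where a joint would pass 70% of its speed; a pose out of reach is approached as far as the arm can. A call with a gripper value outside its range is refused whole. The fingers move at their own pace and stop on an object; the grip force is fixed at half the most. Time passes only in rows, so rows that do not move let the fingers close. It gives the time, the measured TCP pose, the force, the opening and the grip force at its end, in the units of the state.
- ctrl.observe(): the state, without advancing time (a new reading comes with each control period).
- ctrl.capture(name): name is "scene" or "top" or "wrist"; returns the picture (420x560x3 uint8, blue, green, red); there is no depth.
- ctrl.get_calibration(name): a dict with "intrinsics" (3x3 intrinsics, pixels), "view" (4x4, takes a point from world to camera coordinates); the wrist camera has in their place "tool_from_camera" (4x4, takes a point from camera to tool coordinates, whose origin is the TCP and whose axes are the flange's). Camera axes: x right, y down, z forward; pixel columns grow to the right and rows downward; lengths in m; the calibration is good to about 2 mm. A picture is of the moment at which its call begins: read the wrist's pose just before it. get_calibration takes no time and is no camera call.
- ctrl.finish_job(): hands the job in; it is judged then, once.
The state is a dict: "time_s": time; "joints": joint angles; "qvel": joint speeds; "joint_torque": joint torques, N m; "tcp_pos": TCP position; "tool_rot": TCP orientation; "force": force on the tool from outside, world axes, zero at the start; "wrist_torque": the same for the moment, N m; "gripper_width": finger opening in m; "gripper_force": force on a finger pad.
Only numpy, scipy, OpenCV 4.12 (cv2) and the standard library are available. Lean on these libraries where they do the work, as an engineer would, in place of code of your own. Each camera call takes 0.05 s, during which the arm holds its last target. There are 200 camera calls.

### The job

Bring the tall leg blank up to the front edge of the boring jig, lean it over that low edge so that it pivots there, and let it down by hand until it lies flat on the baseplate - do not let it fall. Then slide it along the baseplate, between the fences and under the drill bridge, until its end is fully home against the rubber-tipped adjusting screw of the end stop; the stop is set to size and held only by friction, so feel for it, do not force anything and do not shove the stop out of place. Leave the short blank standing where it is.

Things in the scene. Friction and masses are not known exactly. Their poses are not given: they have to be found in the camera images.
- leg_blank: tall leg blank: plain block of pale wood, 50 x 45 x 160 mm (own x, y, z), 0.2 to 0.36 kg, loose, on end on the table, 15 to 70 mm in front of the jig's front edge, own x within 0.3 rad of the jig's x. Origin: centre of the foot end; z along its length to the marked end. It must come to lie on a 45 mm wide face (own x upright): the trough is too narrow for the 50 mm side
- blank_top (a point): centre of the tall blank's end that is on top at the start, marked with a pencilled cross, 160 mm along its z from the foot; axes as the blank's
- boring_jig: boring jig, screwed down: plywood baseplate 320 x 130 x 18 mm (x, y, z), from x = -150 to 170 mm, origin at table height on its middle line; x is the way the work is pushed home, away from the front edge; z up. Plain and bare from the front edge (x = -150 mm) to x = 0; beyond that stand the trough's fences, the bridge and the end stop
- jig_edge (a point): middle of the upper corner of the baseplate's front edge (x = -150 mm in the jig), 18 mm above the table; axes as the jig's. This square 18 mm step is the low stop over which the blank is leaned
- trough_mouth (a point): where the trough becomes parallel: x = 30 mm in the jig, on its middle line, on the baseplate; axes as the jig's. Pale fences, 30 mm high, leave 47 to 48 mm between them from here to x = 155 mm. Before it the mouth flares to about 70 mm wide at x = 3 mm
- bridge (a point): middle of the underside of the aluminium drill bridge that crosses the trough at x = 51 to 85 mm in the jig, 56 mm above the baseplate; its bush rises to 95 mm above the table; posts outside the fences, out to y = 60 mm either side
- cheek_face (a point): face of a black cheek on springs in the +y fence, x = 36 to 85 mm in the jig, ramped at its entry. At rest it stands 6 mm into the trough; it yields sideways (0.4 to 1.6 N), pressing the blank to the -y fence, so that the blank ends 1.5 mm to the -y side of the middle. Sliding the blank in takes about 2 to 9 N in all
- stop_face (a point): front of the end stop's upright, mid trough, 25 mm above the baseplate; axes as the jig's. An aluminium angle 40 mm wide, 36 mm high in a slot, set anew each time to x = 118 to 138 mm in the jig, held by friction: it slips when pushed with over about 14 N
- end_stop: the end stop with all on it; origin on the baseplate below stop_face; axes as the jig's. In its upright sits an adjusting screw with a black rubber buffer, 13 mm across, which is what the blank meets, 25 mm above the baseplate. It stands 2 to 26 mm out of stop_face towards the work: how far is not measured, feel for it. The buffer yields 1.5 mm at 3 N per mm, so a blank pushed home stays in touch with it
- short_blank: shorter block of the same wood, 50 x 45 x 105 mm, loose, standing on end 118 to 130 mm to the +y side of the jig's middle line, near the front edge; not part of the job. Origin: centre of its underside
Mind the look-alikes: they are no part of the job. What is shaped like the leg_blank but pink is not meant.

How it is judged:
On the way, in this order (a step that is already met when the one before it is completed fails the run):
1. the tall blank leans over the jig's front edge, its foot still low and in front of that edge (angle between leg_blank's own z axis and vertical between 0.45 and 1.15 rad and height (world z) of leg_blank below 0.058 m and x of leg_blank in the frame of jig_edge between -0.06 and 0 m and contact force between leg_blank and boring_jig above 0.3 N), for 0.1 s.
2. the tall blank lies flat on the baseplate, still short of the stop (angle between leg_blank's own z axis and vertical between 1.5 and 1.64 rad and height (world z) of each of blank_top, leg_blank below 0.047 m and x of blank_top in the frame of stop_face below -0.035 m), for 0.2 s.
At the end, for the whole second after the job is handed in: the tall blank lies flat in the trough (ends within 4 mm of resting height, within 0.04 rad of and 5 mm off the jig's middle line), its marked end at most 27.5 mm from the stop's upright and touching its buffer (0.1 N); stop within 2 mm of its setting; let go, at rest (x of blank_top in the frame of stop_face between -0.0275 and 0 m and contact force between leg_blank and end_stop above 0.1 N and y of blank_top in the frame of stop_face between -0.005 and 0.005 m and angle between the z axis of leg_blank and the x axis of boring_jig, either way round below 0.04 rad and height (world z) of each of blank_top, leg_blank below 0.047 m and distance of stop_face from where it was at the start of the episode below 0.002 m and linear speed of leg_blank below 0.01 m/s and contact force between the fingers and leg_blank below 0.05 N).
It fails at once if the tall blank falls or is flung: it turns faster than 4 rad/s (angular speed of leg_blank above 4 rad/s).
It fails at once if the end stop is shoved more than 2 mm from its setting (distance of stop_face from where it was at the start of the episode above 0.002 m).
It fails at once if the blank is forced against the jig with more than 45 N (contact force between leg_blank and boring_jig above 45 N).
It fails at once if the short blank is knocked over or shifted more than 15 mm (angle between short_blank's own z axis and vertical above 0.2 rad or distance of short_blank from where it was at the start of the episode above 0.015 m).
It also fails if it takes over 64 s, if anything falls off the work surface, if the arm or the gripper's body presses on something with over 40 N, if the wrist force passes 120 N, or if a joint passes its speed limit or range.

## Working session

There is one attempt and no reset: what is moved stays moved. The work goes in short steps, Python scripts to look and compute and a shell command to move; the robot and the scene stay as the last step left them, time stands still between calls to the robot, and variables do not carry over. Pictures are saved under pics/ and viewed, at most 10 in all, crops included, and the job is handed in when it is done.

```bash
mkdir -p pics; ls; python3 - <<'E'
from bench import ctrl
import cv2,numpy as np
np.set_printoptions(precision=4,suppress=True)
s=ctrl.observe();print(s)
for n in ("scene","top"):
    im=ctrl.capture(n);cv2.imwrite(f"pics/{n}0.png",im)
    c=ctrl.get_calibration(n);print(n,c)
print(ctrl.get_calibration("wrist"))
E
```

```text
pics
{'time_s': 0.0, 'joints': array([ 0.996 ,  0.0534,  1.6143, -0.    ,  1.476 , -0.119 ]), 'qvel': array([-0.0015,  0.0004,  0.0006, -0.0025, -0.0006,  0.0007]), 'joint_torque': array([ -0.0016, -39.3668, -37.0175,  -0.0001,   0.0066,   0.    ]), 'tcp_pos': array([0.2747, 0.5606, 0.1919]), 'tool_rot': array([ 0.2259,  0.9741, -0.001 , -0.0003]), 'force': array([-0.0492,  0.5301, -0.4024]), 'wrist_torque': array([-0.0269, -0.008 ,  0.0336]), 'gripper_force': 0.0, 'gripper_width': 0.08558060758611298}
scene {'intrinsics': array([[471.5957,   0.    , 284.1648],
       [  0.    , 471.5957, 203.2585],
       [  0.    ,   0.    ,   1.    ]]), 'view': array([[ 0.5704, -0.8212, -0.0189, -0.2285],
       [-0.5966, -0.3983, -0.6967,  0.3791],
       [ 0.5646,  0.4087, -0.7171,  0.6552],
       [ 0.    ,  0.    ,  0.    ,  1.    ]])}
top {'intrinsics': array([[389.3572,   0.    , 275.0685],
       [  0.    , 389.3572, 210.6376],
       [  0.    ,   0.    ,   1.    ]]), 'view': array([[ 0.0083, -0.9999,  0.0148,  0.0175],
       [-0.9855, -0.0107, -0.1692,  0.4995],
       [ 0.1693, -0.0131, -0.9855,  0.8777],
       [ 0.    ,  0.    ,  0.    ,  1.    ]])}
{'intrinsics': array([[303.1569,   0.    , 279.8311],
       [  0.    , 303.1569, 208.4332],
       [  0.    ,   0.    ,   1.    ]]), 'tool_from_camera': array([[ 0.001 , -0.9472, -0.3206,  0.0825],
       [ 1.    ,  0.0013, -0.0006, -0.0007],
       [ 0.001 , -0.3206,  0.9472, -0.1812],
       [ 0.    ,  0.    ,  0.    ,  1.    ]])}
```

View pics/scene0.png

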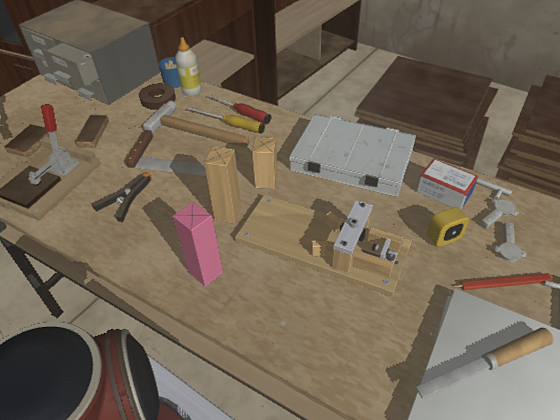

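View pics/top0.png

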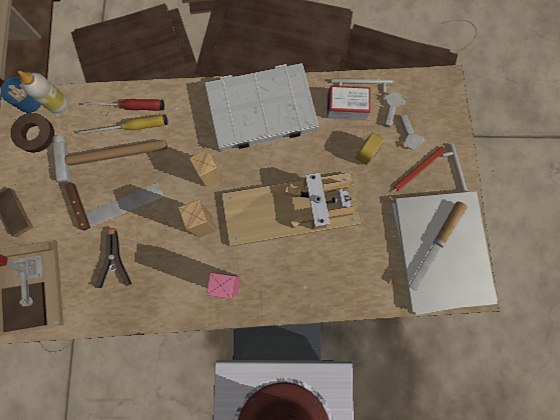

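Candidates for leg_blank: the pale block at top (195,215) / scene (222,185), the pink one at top (223,286), and the short pale one at top (203,165). The one in front of the jig's front edge, tall and pale, fits; the pink one is excluded by colour and the short one stands to the +y side. I'll confirm it in one enlarged crop.

```bash
python3 - <<'E'
import cv2,numpy as np
a=cv2.imread("pics/top0.png")[140:260,170:370]
b=cv2.imread("pics/scene0.png")[130:300,190:420]
cv2.imwrite("pics/topc.png",cv2.resize(a,None,fx=4,fy=4,interpolation=cv2.INTER_CUBIC))
cv2.imwrite("pics/scenec.png",cv2.resize(b,None,fx=3.4,fy=3.4,interpolation=cv2.INTER_CUBIC))
E
```

```text
(no output)
```

View pics/topc.png

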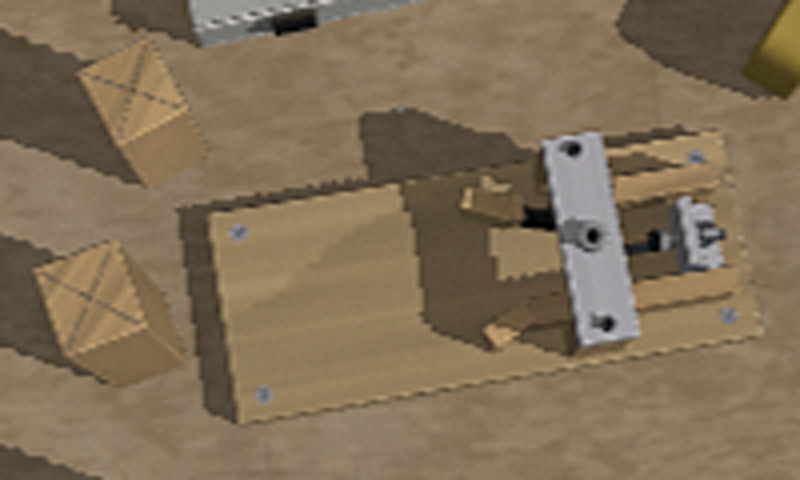

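View pics/scenec.png

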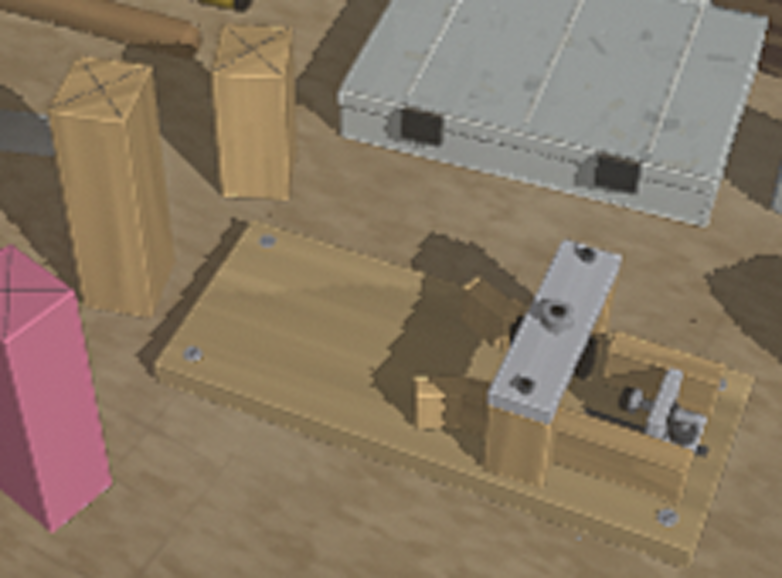

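The crops confirm it: the tall pale blank with a pencilled cross has top-face corners at top-crop (33,270), (116,240), (148,314), (64,356). The jig's plate corners are (208,213), (240,424), (763,330), (722,130). The end stop and its buffer are at about (665,240).

```bash
cat > h.py <<'E'
from bench import ctrl
import numpy as np
np.set_printoptions(precision=4,suppress=True)
def ray(n,px):
    c=ctrl.get_calibration(n);V=c["view"];R=V[:3,:3]
    d=R.T@np.linalg.inv(c["intrinsics"])@[px[0],px[1],1]
    return -R.T@V[:3,3],d
def onplane(n,px,z):
    o,d=ray(n,px);return (o+d*(z-o[2])/d[2])[:3]
def crop(p,s,o): return (np.array(p)+.5)/s-.5+np.array(o)
E
python3 - <<'E'
from h import *
T=lambda p,z:onplane("top",crop(p,4,(170,140)),z)[:2]
S=lambda p,z:onplane("scene",crop(p,3.4,(190,130)),z)[:2]
for f,J,B in ((T,[(208,213),(240,424),(763,330),(722,130)],[(33,270),(116,240),(148,314),(64,356)]),
            (S,[(245,222),(155,365),(692,552),(752,377)],[(52,112),(80,60),(153,66),(124,121)])):
    j=np.array([f(p,.018) for p in J]);b=np.array([f(p,.16) for p in B])
    print("jig",j,"len",np.linalg.norm(np.roll(j,-1,0)-j,axis=1))
    e=(j[0]+j[1])/2; r=(j[2]+j[3])/2;u=(r-e)/np.linalg.norm(r-e);v=np.array([-u[1],u[0]])
    print("edge",e,"yaw",np.arctan2(u[1],u[0]))
    d=np.roll(b,-1,0)-b
    print("blank",b,"len",np.linalg.norm(d,axis=1),"ang",np.arctan2(d[:,1],d[:,0]),"c",b.mean(0),"in jig",(b.mean(0)-e)@u,(b.mean(0)-e)@v)
print("short",T((132,92),.105))
print("stop buffer",T((655,240),.043),T((685,235),.054))
s=ctrl.observe();from scipy.spatial.transform import Rotation as R
print(R.from_quat(s["tool_rot"]).as_matrix())
E
```

```text
jig [[ 0.5461  0.1528]
 [ 0.4176  0.1297]
 [ 0.4775 -0.185 ]
 [ 0.6023 -0.1631]] len [0.1305 0.3203 0.1267 0.3208]
edge [0.4818 0.1412] yaw -1.3887727122981757
blank [[0.4843 0.2234]
 [0.5004 0.1816]
 [0.4621 0.1637]
 [0.44   0.2054]] len [0.0448 0.0423 0.0472 0.0477] ang [-1.2019 -2.7049  2.0562  0.3853] c [0.4717 0.1935] in jig -0.05326576010252526 -0.0005281701356720218
jig [[ 0.5405  0.1554]
 [ 0.417   0.1285]
 [ 0.4742 -0.1843]
 [ 0.6006 -0.161 ]] len [0.1264 0.318  0.1285 0.322 ]
edge [0.4788 0.1419] yaw -1.3866244289902985
blank [[0.4398 0.2017]
 [0.4822 0.2183]
 [0.5008 0.1806]
 [0.4558 0.1642]] len [0.0455 0.0421 0.0479 0.0407] ang [ 0.3723 -1.1131 -2.7938  1.9738] c [0.4697 0.1912] in jig -0.05011510022204175 4.2759361190642704e-05
short [0.596  0.1864]
stop buffer [ 0.5273 -0.1162] [ 0.5282 -0.1321]
[[-0.8979  0.4402 -0.001 ]
 [ 0.4402  0.8979 -0.0016]
 [ 0.0003 -0.0019 -1.    ]]
```

```bash
python3 -m crank '[{"slide":[-28,-20,-3],"yaw":0,"claw":85},{"slide":[-28,-20,-3],"yaw":0,"claw":85},{"slide":[-28,-20,-3],"yaw":0,"claw":85},{"slide":[-28,-20,-3],"yaw":0,"claw":85},{"slide":[-28,-20,-3],"yaw":0,"claw":85},{"slide":[-28,-20,-3],"yaw":0,"claw":85},{"slide":[-28,-20,-3],"yaw":0,"claw":85},{"slide":[-28,-20,-3],"yaw":0,"claw":85},{"slide":[-28,-20,-3],"yaw":0,"claw":85},{"slide":[-28,-20,-3],"yaw":0,"claw":85},{"slide":[-28,-22,0],"yaw":0,"claw":85},{"slide":[-30,-22,0],"yaw":0,"claw":85},{"slide":[0,0,0],"yaw":0.12,"claw":85},{"slide":[0,0,0],"yaw":0.12,"claw":85},{"slide":[0,0,0],"yaw":0.12,"claw":85},{"slide":[0,0,0],"yaw":0.12,"claw":85},{"slide":[0,0,0],"yaw":0.12,"claw":85},{"slide":[0,0,0],"yaw":0.1,"claw":85},{"slide":[0,0,0],"yaw":0,"claw":85},{"slide":[0,0,0],"yaw":0,"claw":85}]'
cat >> h.py <<'E'
from scipy.spatial.transform import Rotation as Rot
JE=np.array([0.4803,0.1415,0.018]);JY=-1.388
JX=np.array([np.cos(JY),np.sin(JY),0]);JYV=np.array([-JX[1],JX[0],0])
def rep():
    s=ctrl.observe();R=Rot.from_quat(s["tool_rot"]).as_matrix();p=s["tcp_pos"]
    print("t",s["time_s"],"tcp",p,"ty ang",np.arctan2(R[1,1],R[0,1]),"F",s["force"],"Fjig",s["force"]@JX,s["force"]@JYV,"w",s["gripper_width"],"gf",s["gripper_force"])
    print("tcp in edge frame",(p-JE)@JX,(p-JE)@JYV,p[2])
    return s,R,p
def wrist(name):
    import cv2
    s,R,p=rep();im=ctrl.capture("wrist");cv2.imwrite(name,im)
    return im
def wplane(px,z):
    c=ctrl.get_calibration("wrist");M=c["tool_from_camera"];s=ctrl.observe()
    R=Rot.from_quat(s["tool_rot"]).as_matrix()
    o=s["tcp_pos"]+R@M[:3,3];d=R@M[:3,:3]@np.linalg.inv(c["intrinsics"])@[px[0],px[1],1]
    return o+d*(z-o[2])/d[2]
E
python3 -c "
from h import *
wrist('pics/w1.png')"
```

```text
time_s: 1.77
tcp_pos: [0.4709, 0.1932, 0.2227]
tool_rot: [0.545, 0.838, -0.0, -0.0]
force: [-1.2, -0.3, 0.0]
gripper_width: 0.0852
gripper_force: 0.0
t 1.7667 tcp [0.4709 0.1932 0.2227] ty ang 0.41756008501543906 F [-1.1511 -0.3473  0.0181] Fjig 0.1322596024938574 -1.1950455056171765 w 0.08519279940647204 gf 0.0
tcp in edge frame -0.05257133185013603 0.00019875686348076662 0.2226811840041714
```

View pics/w1.png

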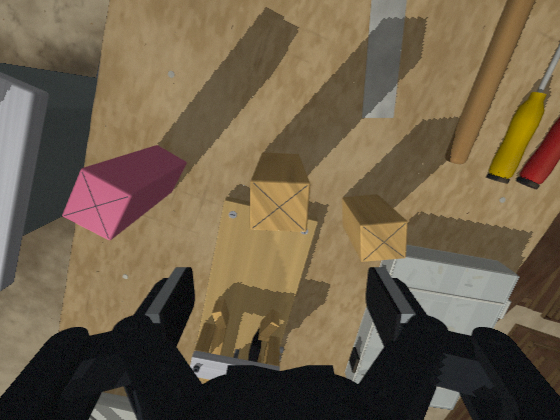

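```bash
python3 -c "
from h import *
P=np.array([wplane(q,.16)[:2] for q in [(250,180),(308,179),(307,231),(252,232)]])
d=np.roll(P,-1,0)-P
print(P,np.linalg.norm(d,axis=1),np.arctan2(d[:,1],d[:,0]),P.mean(0))
s=ctrl.observe();R=Rot.from_quat(s['tool_rot']).as_matrix();print((P.mean(0)-s['tcp_pos'][:2])@R[:2,:2])
m=np.array([wplane(q,.018)[:2] for q in [(228,200),(317,218)]]);print(m,m.mean(0))
"
```

```text
[[0.4382 0.205 ]
 [0.4814 0.2252]
 [0.5007 0.183 ]
 [0.4573 0.1627]] [0.0477 0.0463 0.048  0.0464] [ 0.4363 -1.1414 -2.7031  1.9952] [0.4694 0.194 ]
[ 0.0013 -0.0011]
[[0.4222 0.1311]
 [0.5418 0.1564]] [0.482  0.1437]
```

```bash
python3 -m crank '[{"slide":[1,-1,20],"yaw":-0.01,"claw":85},{"slide":[0,0,30],"yaw":0,"claw":85},{"slide":[0,0,30],"yaw":0,"claw":85},{"slide":[0,0,25],"yaw":0,"claw":85},{"slide":[0,0,17],"yaw":0,"claw":85},{"slide":[0,0,0],"yaw":0,"claw":60},{"slide":[0,0,0],"yaw":0,"claw":60},{"slide":[0,0,0],"yaw":0,"claw":52},{"slide":[0,0,0],"yaw":0,"claw":40},{"slide":[0,0,0],"yaw":0,"claw":40},{"slide":[0,0,0],"yaw":0,"claw":40},{"slide":[0,0,0],"yaw":0,"claw":40}]'; python3 -c "
from h import *
rep()"
```

```text
time_s: 2.82
tcp_pos: [0.4713, 0.1941, 0.1033]
tool_rot: [0.542, 0.84, 0.001, 0.001]
force: [-0.9, -0.6, 6.5]
gripper_width: 0.049
gripper_force: 62.3
t 2.8167 tcp [0.4713 0.1941 0.1033] ty ang 0.42514871018609585 F [-0.9486 -0.6099  6.5421] Fjig 0.4272560113898335 -1.0437029071457675 w 0.04902918624795583 gf 62.32766640605405
tcp in edge frame -0.05331584333517701 0.0007532629055674856 0.1033004743881112
```

```bash
python3 -m crank '[{"slide":[0,0,0],"yaw":0,"claw":40},{"slide":[0,0,0],"yaw":0,"claw":40},{"slide":[0,0,0],"yaw":0,"claw":40}]'; python3 - <<'E'
from h import *
import cv2
im=ctrl.capture("wrist");im2=ctrl.capture("scene")
cv2.imwrite("pics/w2.png",np.hstack([cv2.resize(im[100:400,130:430],(400,400)),cv2.resize(im2[110:310,170:370],(400,400))]))
E
```

```text
time_s: 3.07
tcp_pos: [0.4714, 0.1941, 0.1033]
tool_rot: [0.542, 0.84, 0.001, 0.001]
force: [-0.1, 0.1, 6.4]
gripper_width: 0.0487
gripper_force: 62.3
```

View pics/w2.png

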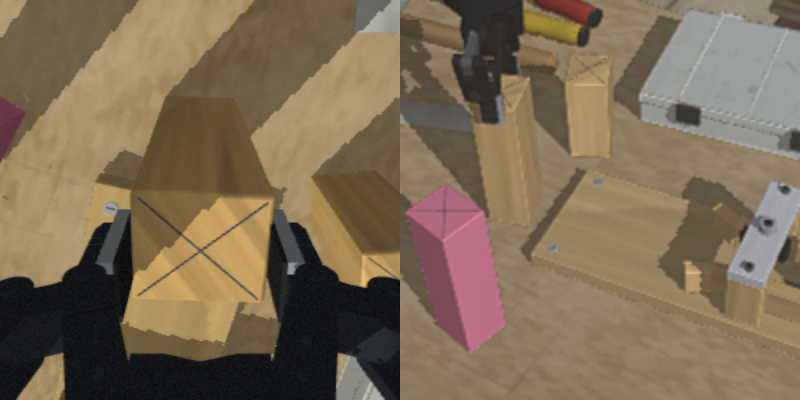

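```bash
python3 - <<'E'
from h import *
import cv2
P=np.array([wplane((a*.75+130,b*.75+100),.16)[:2] for a,b in [(131,193),(275,193),(262,300),(133,300)]])
d=np.roll(P,-1,0)-P
print(P,np.linalg.norm(d,axis=1),np.arctan2(d[:,1],d[:,0]),P.mean(0))
P=np.array([wplane((a*.75+130,b*.75+100),.16)[:2] for a,b in [(137,197),(270,203),(260,300),(137,296)]])
print(np.linalg.norm(np.roll(P,-1,0)-P,axis=1))
E
```

```text
[[0.4401 0.2047]
 [0.4846 0.2248]
 [0.5008 0.1837]
 [0.4568 0.1639]] [0.0488 0.0441 0.0482 0.0441] [ 0.4245 -1.1951 -2.7182  1.9592] [0.4706 0.1943]
[0.0454 0.0403 0.0459 0.0408]
```

```bash
python3 -m crank '[{"slide":[0,0,0],"yaw":0,"claw":60},{"slide":[0,0,0],"yaw":0,"claw":85},{"slide":[0,0,0],"yaw":0,"claw":85},{"slide":[0,0,0],"yaw":0,"claw":85},{"slide":[0,0,0],"yaw":0,"claw":85},{"slide":[0,0,0],"yaw":0,"claw":85}]'; python3 -c "
from h import *
s,R,p=rep();print(s['joints'])"
```

```text
time_s: 3.67
tcp_pos: [0.4697, 0.1938, 0.1008]
tool_rot: [0.542, 0.84, -0.0, -0.0]
force: [0.5, 0.1, 1.1]
gripper_width: 0.085
gripper_force: 0.0
t 3.6667 tcp [0.4697 0.1938 0.1008] ty ang 0.42503791186579154 F [0.4949 0.1252 1.0562] Fjig -0.033125395592725024 0.509418691180431 w 0.08497093126992186 gf 0.0
tcp in edge frame -0.0533714169164537 -0.0009402123483189855 0.10082281639118748
[ 0.2448 -0.1546  1.9704  0.      1.3263 -0.1803]
```

```bash
python3 -m crank '[{"slide":[0,0,0],"yaw":-0.12,"claw":85},{"slide":[0,0,0],"yaw":-0.12,"claw":85},{"slide":[0,0,0],"yaw":-0.12,"claw":85},{"slide":[0,0,0],"yaw":-0.12,"claw":85},{"slide":[0,0,0],"yaw":-0.12,"claw":85},{"slide":[0,0,0],"yaw":-0.12,"claw":85},{"slide":[0,0,0],"yaw":-0.12,"claw":85},{"slide":[0,0,0],"yaw":-0.12,"claw":85},{"slide":[0,0,0],"yaw":-0.12,"claw":85},{"slide":[0,0,0],"yaw":-0.12,"claw":85},{"slide":[0,0,0],"yaw":-0.12,"claw":85},{"slide":[0,0,0],"yaw":-0.12,"claw":85},{"slide":[0,0,0],"yaw":-0.12,"claw":85},{"slide":[0,0,0],"yaw":-0.01,"claw":60},{"slide":[0,0,0],"yaw":0,"claw":52},{"slide":[0,0,0],"yaw":0,"claw":40},{"slide":[0,0,0],"yaw":0,"claw":40},{"slide":[0,0,0],"yaw":0,"claw":40},{"slide":[0,0,0],"yaw":0,"claw":40},{"slide":[0,0,0],"yaw":0,"claw":40}]'; python3 -c "
from h import *
s,R,p=rep();print(s['joints'])"
```

```text
time_s: 5.33
tcp_pos: [0.4703, 0.194, 0.1015]
tool_rot: [-0.21, 0.978, 0.0, 0.001]
force: [-0.0, 1.3, 1.6]
gripper_width: 0.0439
gripper_force: 61.2
t 5.3333 tcp [0.4703 0.194  0.1015] ty ang 1.9945212337192328 F [-0.0031  1.3208  1.634 ] Fjig -1.2993782798453226 0.23703952887923413 w 0.0439133176019013 gf 61.16150388523238
tcp in edge frame -0.053476257276279804 -0.0003197511000950469 0.10152669765365605
[ 0.2448 -0.155   1.9696  0.0002  1.326  -1.7498]
```

The gripper read 48.7 mm across the first pair of faces and now reads 43.9 mm. So the 45 mm side is the one held now, and the blank has to be turned about 90° from the way it stood. I'll lift it slightly and turn it so the 45 mm side lies across the jig.

```bash
python3 -m crank '[{"slide":[0,0,-4],"yaw":0,"claw":40},{"slide":[0,0,-4],"yaw":0.06,"claw":40},{"slide":[0,0,0],"yaw":0.1,"claw":40},{"slide":[0,0,0],"yaw":0.1,"claw":40},{"slide":[0,0,0],"yaw":0.1,"claw":40},{"slide":[0,0,0],"yaw":0.1,"claw":40},{"slide":[0,0,0],"yaw":0.1,"claw":40},{"slide":[0,0,0],"yaw":0.1,"claw":40},{"slide":[0,0,0],"yaw":0.1,"claw":40},{"slide":[0,0,0],"yaw":0.1,"claw":40},{"slide":[0,0,0],"yaw":0.1,"claw":40},{"slide":[0,0,0],"yaw":0.1,"claw":40},{"slide":[0,0,0],"yaw":0.1,"claw":40},{"slide":[0,0,0],"yaw":0.1,"claw":40},{"slide":[0,0,0],"yaw":0.1,"claw":40},{"slide":[0,0,0],"yaw":0.1,"claw":40},{"slide":[0,0,0],"yaw":0.1,"claw":40},{"slide":[0,0,0],"yaw":0.1,"claw":40},{"slide":[0,0,0],"yaw":0.1,"claw":40},{"slide":[0,0,0],"yaw":0.05,"claw":40}]'; python3 - <<'E'
from h import *
import cv2
s,R,p=rep();print(s['joints'])
im=ctrl.capture("wrist");im2=ctrl.capture("scene");cv2.imwrite("pics/wr3.png",im)
cv2.imwrite("pics/w3.png",np.hstack([cv2.resize(im[80:380,130:430],(400,400)),cv2.resize(im2[110:310,170:370],(400,400))]))
E
```

```text
time_s: 7.0
tcp_pos: [0.4686, 0.1934, 0.1077]
tool_rot: [0.64, 0.768, -0.001, -0.001]
force: [-0.7, -0.9, -2.8]
gripper_width: 0.0437
gripper_force: 60.7
t 7.0 tcp [0.4686 0.1934 0.1077] ty ang 0.1805970692550718 F [-0.7014 -0.8907 -2.8433] Fjig 0.7483634993895669 -0.8516405611038865 w 0.04373418461875572 gf 60.66612810274819
tcp in edge frame -0.053146018467062676 -0.002109221349772191 0.10766435781720446
[ 0.2447 -0.1626  1.9655 -0.0003  1.342   0.0641]
```

View pics/w3.png

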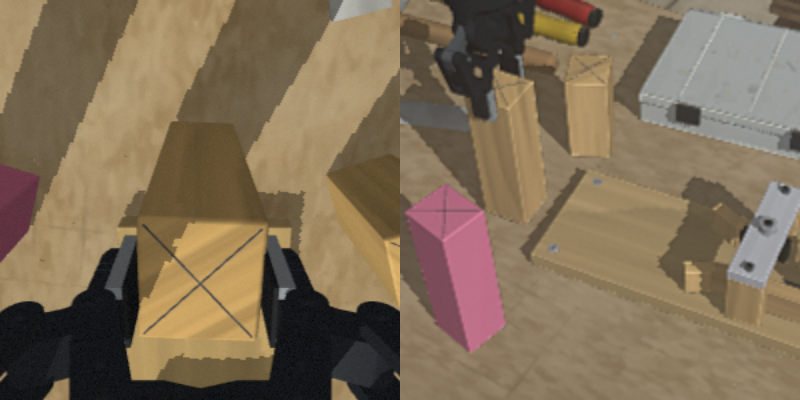

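```bash
python3 -m crank '[{"slide":[-8,0,2],"yaw":0,"claw":40},{"slide":[-8,0,3],"yaw":0,"claw":40},{"slide":[-4,0,0],"yaw":0,"claw":40},{"slide":[-2,0,0],"yaw":0,"claw":40},{"slide":[0,0,0],"yaw":0,"claw":40}]'; python3 -m crank '[{"slide":[-2,0,0],"yaw":0,"claw":40},{"slide":[0,0,0],"yaw":0,"claw":40}]';python3 -m crank '[{"slide":[-2,0,0],"yaw":0,"claw":40},{"slide":[0,0,0],"yaw":0,"claw":40}]'; python3 -m crank '[{"slide":[-2,0,0],"yaw":0,"claw":40},{"slide":[0,0,0],"yaw":0,"claw":40}]'; python3 -c "
from h import *
rep()"
```

```text
time_s: 7.52
tcp_pos: [0.474, 0.1714, 0.1039]
tool_rot: [0.639, 0.769, -0.0, -0.0]
force: [0.7, -0.1, -3.7]
gripper_width: 0.0444
gripper_force: 60.8
time_s: 7.68
tcp_pos: [0.4744, 0.17, 0.1042]
tool_rot: [0.639, 0.769, 0.0, 0.0]
force: [-0.2, 0.3, -3.3]
gripper_width: 0.0439
gripper_force: 60.8
time_s: 7.85
tcp_pos: [0.4748, 0.1682, 0.1042]
tool_rot: [0.639, 0.769, 0.0, 0.0]
force: [-0.6, 0.3, -4.4]
gripper_width: 0.0432
gripper_force: 60.9
time_s: 8.02
tcp_pos: [0.4752, 0.1666, 0.1043]
tool_rot: [0.639, 0.769, 0.001, -0.0]
force: [-0.3, 2.2, -3.3]
gripper_width: 0.0441
gripper_force: 60.7
t 8.0167 tcp [0.4752 0.1666 0.1043] ty ang 0.1850881747983479 F [-0.3003  2.2279 -3.2523] Fjig -2.2453322479582747 0.10971124818422819 w 0.04408020932449715 gf 60.747433379874565
tcp in edge frame -0.025628036451482095 -0.00048277876087388257 0.10432191409224388
```

```bash
python3 -c "
import numpy as np
t=np.linspace(0,np.pi/2,27)
F=107*np.sin(t)-25*np.cos(t);H=107*np.cos(t)+25*np.sin(t)
for i in range(1,27): print(i,round(t[i],2),'fwd %.1f down %.1f'%(F[i]-F[i-1],H[i-1]-H[i]))"
```

```text
1 0.06 fwd 6.5 down -1.3
2 0.12 fwd 6.6 down -0.9
3 0.18 fwd 6.6 down -0.5
4 0.24 fwd 6.6 down -0.1
5 0.3 fwd 6.6 down 0.3
6 0.36 fwd 6.6 down 0.7
7 0.42 fwd 6.5 down 1.1
8 0.48 fwd 6.5 down 1.5
9 0.54 fwd 6.4 down 1.9
10 0.6 fwd 6.2 down 2.2
11 0.66 fwd 6.1 down 2.6
12 0.72 fwd 5.9 down 3.0
13 0.79 fwd 5.7 down 3.3
14 0.85 fwd 5.5 down 3.7
15 0.91 fwd 5.3 down 4.0
16 0.97 fwd 5.0 down 4.3
17 1.03 fwd 4.8 down 4.6
18 1.09 fwd 4.5 down 4.9
19 1.15 fwd 4.2 down 5.2
20 1.21 fwd 3.9 down 5.4
21 1.27 fwd 3.5 down 5.6
22 1.33 fwd 3.2 down 5.8
23 1.39 fwd 2.8 down 6.0
24 1.45 fwd 2.5 down 6.2
25 1.51 fwd 2.1 down 6.3
26 1.57 fwd 1.7 down 6.4
```

```bash
python3 -m crank '[{"slide":[-6.5,0,-1.3],"yaw":0,"claw":40},{"slide":[-6.5,0,-1],"yaw":0,"claw":40},{"slide":[-6.5,0,-0.5],"yaw":0,"claw":40}]'; python3 -m crank '[{"slide":[-6.5,0,0],"yaw":0,"claw":40},{"slide":[-6.5,0,0.3],"yaw":0,"claw":40},{"slide":[-6.5,0,0.7],"yaw":0,"claw":40},{"slide":[-6.5,0,1],"yaw":0,"claw":40},{"slide":[-6.5,0,1.5],"yaw":0,"claw":40}]'; python3 - <<'E'
from h import *
import cv2
rep()
im2=ctrl.capture("scene");cv2.imwrite("pics/s4.png",cv2.resize(im2[110:310,170:370],(500,500)))
E
```

```text
time_s: 8.27
tcp_pos: [0.4782, 0.1474, 0.1067]
tool_rot: [0.639, 0.769, 0.0, -0.001]
force: [-0.8, 5.5, -4.9]
gripper_width: 0.0434
gripper_force: 61.7
time_s: 8.68
tcp_pos: [0.485, 0.1145, 0.1041]
tool_rot: [0.639, 0.769, 0.0, 0.0]
force: [-1.9, 5.2, 0.9]
gripper_width: 0.0436
gripper_force: 61.7
t 8.6833 tcp [0.485  0.1145 0.1041] ty ang 0.1847613237019904 F [-1.9416  5.1524  0.8708] Fjig -5.419462873183293 -0.9726760404750879 w 0.043576238154903094 gf 61.68176293373108
tcp in edge frame 0.027368854400076966 -0.00024370876468123473 0.10405383156931006
```

View pics/s4.png

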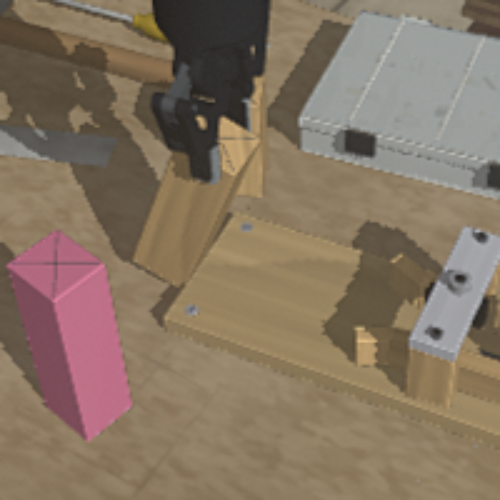

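It leans over the edge as planned, turning in the pads with about 5 N at the hand. I'll carry on to 0.8 rad and hold briefly, then lower it further.

```bash
python3 -m crank '[{"slide":[-6.4,0,2],"yaw":0,"claw":40},{"slide":[-6.2,0,2.2],"yaw":0,"claw":40},{"slide":[-6,0,2.6],"yaw":0,"claw":40},{"slide":[-6,0,3],"yaw":0,"claw":40},{"slide":[-5.7,0,3.3],"yaw":0,"claw":40},{"slide":[0,0,0],"yaw":0,"claw":40},{"slide":[0,0,0],"yaw":0,"claw":40}]'; python3 -m crank '[{"slide":[-5.5,0,3.7],"yaw":0,"claw":40},{"slide":[-5.3,0,4],"yaw":0,"claw":40},{"slide":[-5,0,4.3],"yaw":0,"claw":40},{"slide":[-4.8,0,4.6],"yaw":0,"claw":40},{"slide":[-4.5,0,5],"yaw":0,"claw":40},{"slide":[0,0,0],"yaw":0,"claw":40}]'; python3 -c "
from h import *
rep()"
```

```text
time_s: 9.32
tcp_pos: [0.491, 0.0849, 0.0906]
tool_rot: [0.639, 0.769, 0.0, 0.001]
force: [0.7, 3.2, 2.1]
gripper_width: 0.0438
gripper_force: 61.4
time_s: 9.82
tcp_pos: [0.4948, 0.0596, 0.0677]
tool_rot: [0.639, 0.769, -0.0, 0.0]
force: [1.2, 2.0, 3.0]
gripper_width: 0.0437
gripper_force: 61.2
t 9.8167 tcp [0.4948 0.0596 0.0677] ty ang 0.1837664081050886 F [1.1869 2.0121 3.0041] Fjig -1.76282476217837 1.5328430503124784 w 0.04367338712769707 gf 61.15852117538452
tcp in edge frame 0.08319595836634855 -0.0006166638814742735 0.06769054472257244
```

```bash
python3 -m crank '[{"slide":[-4.2,0,5.2],"yaw":0,"claw":40},{"slide":[-3.9,0,5.4],"yaw":0,"claw":40},{"slide":[-3.5,0,5.6],"yaw":0,"claw":40},{"slide":[-3.2,0,5.8],"yaw":0,"claw":40},{"slide":[-2.8,0,6],"yaw":0,"claw":40},{"slide":[-2.5,0,6],"yaw":0,"claw":40},{"slide":[0,0,0],"yaw":0,"claw":40}]'; python3 -m crank '[{"slide":[-1,0,3],"yaw":0,"claw":40},{"slide":[-1,0,3],"yaw":0,"claw":40},{"slide":[0,0,0],"yaw":0,"claw":40}]';  python3 -c "
from h import *
rep()"
```

```text
time_s: 10.4
tcp_pos: [0.4983, 0.0399, 0.0339]
tool_rot: [0.639, 0.769, -0.001, 0.0]
force: [1.2, -0.4, 3.0]
gripper_width: 0.0439
gripper_force: 62.7
time_s: 10.65
tcp_pos: [0.4992, 0.0382, 0.0289]
tool_rot: [0.639, 0.769, -0.0, 0.001]
force: [1.6, -1.2, 5.6]
gripper_width: 0.0444
gripper_force: 63.9
t 10.65 tcp [0.4992 0.0382 0.0289] ty ang 0.18500578105003876 F [ 1.6155 -1.2322  5.624 ] Fjig 1.5053695593247618 1.3646128473118606 w 0.04437120493681215 gf 63.94973877436808
tcp in edge frame 0.10498999365313846 -0.000146132957942246 0.0289226437990147
```

```bash
python3 -m crank '[{"slide":[-0.5,0,2],"yaw":0,"claw":40},{"slide":[0,0,0],"yaw":0,"claw":40}]';python3 -m crank '[{"slide":[-0.5,0,2],"yaw":0,"claw":40},{"slide":[0,0,0],"yaw":0,"claw":40}]'; python3 - <<'E'
from h import *
import cv2
rep()
im=ctrl.capture("wrist");im2=ctrl.capture("scene")
cv2.imwrite("pics/w5.png",np.hstack([cv2.resize(im[80:380,130:430],(400,400)),cv2.resize(im2[130:300,210:380],(400,400))]))
E
```

```text
time_s: 10.82
tcp_pos: [0.4995, 0.0376, 0.0275]
tool_rot: [0.639, 0.77, -0.001, 0.001]
force: [0.8, -1.7, 7.5]
gripper_width: 0.0434
gripper_force: 64.8
time_s: 10.98
tcp_pos: [0.4998, 0.0371, 0.0256]
tool_rot: [0.639, 0.77, -0.0, 0.001]
force: [-0.2, -2.5, 7.5]
gripper_width: 0.0438
gripper_force: 65.4
t 10.9833 tcp [0.4998 0.0371 0.0256] ty ang 0.18547638276937367 F [-0.2316 -2.5341  7.4624] Fjig 2.4497450038949293 -0.6883846742617368 w 0.043846047344105896 gf 65.41310370143037
tcp in edge frame 0.10615366620529254 0.00019049565761467278 0.02562739626702632
```

View pics/w5.png

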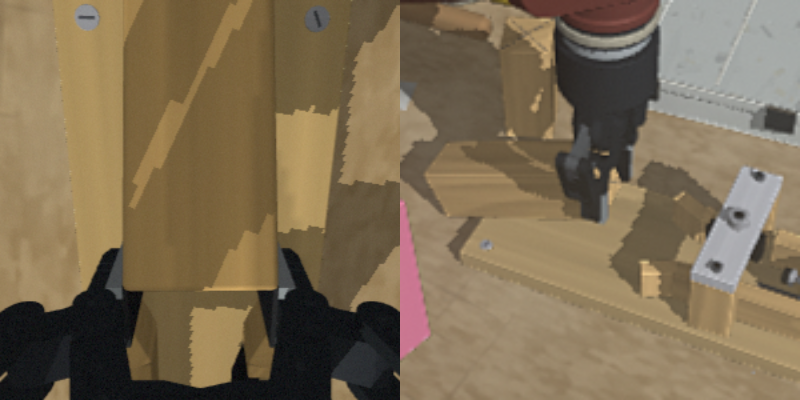

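```bash
python3 -m crank '[{"slide":[0,0,1.5],"yaw":0,"claw":40},{"slide":[0,0,0],"yaw":0,"claw":40}]';python3 -m crank '[{"slide":[0,0,1.5],"yaw":0,"claw":40},{"slide":[0,0,0],"yaw":0,"claw":40}]'; python3 -m crank '[{"slide":[0,0,1],"yaw":0,"claw":40},{"slide":[0,0,0],"yaw":0,"claw":40}]'
```

```text
time_s: 11.25
tcp_pos: [0.5, 0.0372, 0.0244]
tool_rot: [0.639, 0.77, -0.0, 0.001]
force: [0.6, -2.0, 8.7]
gripper_width: 0.0437
gripper_force: 65.8
time_s: 11.42
tcp_pos: [0.5001, 0.0371, 0.0228]
tool_rot: [0.639, 0.77, -0.0, 0.001]
force: [1.1, -1.7, 6.8]
gripper_width: 0.0441
gripper_force: 66.4
time_s: 11.58
tcp_pos: [0.5, 0.0369, 0.0218]
tool_rot: [0.639, 0.77, -0.0, 0.001]
force: [1.4, -2.7, 7.3]
gripper_width: 0.0437
gripper_force: 66.7
```

```bash
python3 -m crank '[{"slide":[0,0,1],"yaw":0,"claw":40},{"slide":[0,0,0],"yaw":0,"claw":40}]';python3 -m crank '[{"slide":[0,0,1],"yaw":0,"claw":40},{"slide":[0,0,0],"yaw":0,"claw":40}]'; python3 - <<'E'
from h import *
import cv2
rep()
im2=ctrl.capture("scene")
cv2.imwrite("pics/s6.png",cv2.resize(im2[160:260,210:360],(750,500),interpolation=cv2.INTER_CUBIC))
E
```

```text
time_s: 11.75
tcp_pos: [0.5001, 0.037, 0.0208]
tool_rot: [0.639, 0.77, -0.0, 0.001]
force: [1.0, -1.7, 6.3]
gripper_width: 0.0435
gripper_force: 67.0
time_s: 11.92
tcp_pos: [0.5002, 0.037, 0.0201]
tool_rot: [0.639, 0.77, -0.0, 0.001]
force: [0.2, -2.5, 8.3]
gripper_width: 0.0441
gripper_force: 67.6
t 11.9167 tcp [0.5002 0.037  0.0201] ty ang 0.18556045084993872 F [ 0.1887 -2.5293  8.3125] Fjig 2.521484571859079 -0.27423836995001116 w 0.044050809453463326 gf 67.57162928581238
tcp in edge frame 0.1063690202224009 0.0006071525232298186 0.020145096877225176
```

View pics/s6.png

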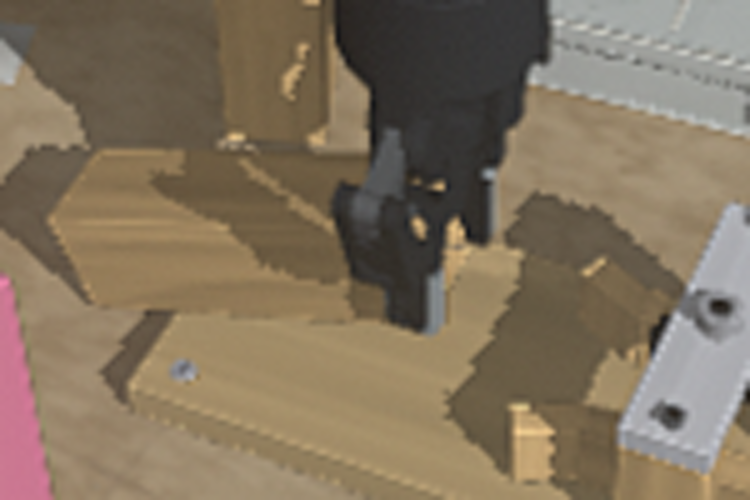

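```bash
python3 - <<'E'
from h import *
c=ctrl.get_calibration("scene");V=c["view"]
print("cam",-V[:3,:3].T@V[:3,3])
def pr(a,y,z):
    p=JE+a*JX+y*JYV;p[2]=z
    q=c["intrinsics"]@(V[:3,:3]@p+V[:3,3]);q=q[:2]/q[2]
    return ((q-[210,160])*5).round()
print("plate front corners",pr(0,-.065,.018),pr(0,.065,.018))
for t in (0,.1,.2,.3):
    for u0 in (-.0155,):
        for (u,w) in ((u0,0),(u0,.05),(u0+.16,0),(u0+.16,.05)):
            a=u*np.cos(t)-w*np.sin(t);z=.018+u*np.sin(t)+w*np.cos(t)
            print(t,u,w,pr(a,-.0225,z),pr(a,.0225,z))
E
```

```text
cam [-0.0134 -0.3044  0.7296]
plate front corners [123. 385.] [267. 172.]
0 -0.0155 0 [139. 300.] [190. 227.]
0 -0.0155 0.05 [128. 214.] [181. 141.]
0 0.14450000000000002 0 [503. 421.] [546. 341.]
0 0.14450000000000002 0.05 [506. 336.] [550. 255.]
0.1 -0.0155 0 [140. 302.] [190. 229.]
0.1 -0.0155 0.05 [117. 214.] [170. 141.]
0.1 0.14450000000000002 0 [502. 397.] [545. 316.]
0.1 0.14450000000000002 0.05 [492. 306.] [537. 225.]
0.2 -0.0155 0 [140. 305.] [191. 232.]
0.2 -0.0155 0.05 [107. 215.] [161. 142.]
0.2 0.14450000000000002 0 [498. 371.] [541. 290.]
0.2 0.14450000000000002 0.05 [475. 275.] [521. 195.]
0.3 -0.0155 0 [142. 308.] [192. 235.]
0.3 -0.0155 0.05 [ 98. 216.] [151. 144.]
0.3 0.14450000000000002 0 [490. 344.] [534. 263.]
0.3 0.14450000000000002 0.05 [454. 245.] [501. 165.]
```

```bash
cat >> h.py <<'E'
def fitfoot(corners,lines,n="scene",x0=(-.03,.018,.2,0)):
    # corners: (w,yside,px); lines: (w,yside,px point on that long edge)
    from scipy.optimize import least_squares
    c=ctrl.get_calibration(n);V=c["view"];K=c["intrinsics"]
    def pr(a,y,z):
        p=JE+a*JX+y*JYV;p[2]=z;q=K@(V[:3,:3]@p+V[:3,3]);return q[:2]/q[2]
    def pt(P,s,w,y): a,z,t,y0=P;return pr(a+s*np.cos(t)-w*np.sin(t),y0+y,z+s*np.sin(t)+w*np.cos(t))
    def res(P):
        r=[]
        for w,y,px in corners: r+=list(pt(P,0,w,y)-px)
        for w,y,px in lines:
            A=pt(P,0,w,y);d=pt(P,.16,w,y)-A;d/=np.linalg.norm(d);e=px-A;r.append(d[0]*e[1]-d[1]*e[0])
        return np.array(r)
    s=least_squares(res,x0);print("foot a,z,t,y",s.x,"res px",s.fun.round(2));return s.x,pr
E
python3 - <<'E'
from h import *
q=lambda x,y:np.array([(x+.5)/5-.5+210,(y+.5)/5-.5+160])
P,pr=fitfoot([(0,-.0225,q(100,303)),(.05,-.0225,q(50,218)),(.05,.0225,q(100,150))],[(0,-.0225,q(345,322)),(.05,.0225,q(370,155))])
P,pr=fitfoot([(0,-.0225,q(100,303)),(.05,-.0225,q(50,218)),(.05,.0225,q(100,150))],[])
a,z,t,y=P
rep()
print("tip px",(pr(.106,-.03,.022)-[210,160])*5,(pr(.106,-.03,.06)-[210,160])*5)
E
```

```text
foot a,z,t,y [-0.0558 -0.0279  0.3439  0.026 ] res px [-0.58  0.32  0.12  0.    0.44 -0.07  0.28 -0.04]
foot a,z,t,y [-0.0609 -0.0387  0.3962  0.0355] res px [-0.    0.01 -0.08 -0.08  0.08  0.07]
t 11.9667 tcp [0.5002 0.0371 0.0202] ty ang 0.18560258219890435 F [ 0.2511 -2.5128  8.4173] Fjig 2.5165672886906822 -0.20985863985795727 w 0.04362139533478389 gf 67.51683354377747
tcp in edge frame 0.10632858010922722 0.0006037876490035137 0.020207709593355182
tip px [404.3174 397.771 ] [403.4383 333.2246]
```

```bash
python3 - <<'E'
from h import *
c=ctrl.get_calibration("scene");V=c["view"];K=c["intrinsics"]
def pr(a,y,z):
    p=JE+a*JX+y*JYV;p[2]=z;q=K@(V[:3,:3]@p+V[:3,3]);return (q[:2]/q[2]).round(1)
for a,y0,z,seen in ((-.053,-.002,.1077,(212.5,167.5)),(.027,0,.104,(254,182)),(.106,0,.0256,(295,222.6)),(.1063,.0006,.0202,(296,226))):
    print(seen,[pr(a,y0+dy,z+dz) for dy in(-.026,-.04) for dz in (0,.008,.03)])
im=ctrl.capture("scene");import cv2
a=im[190:262:6,270:330:6].max(2);print(a)
E
```

```text
(212.5, 167.5) [array([215.1, 184.8]), array([214.5, 181.8]), array([213.1, 173.2]), array([211.4, 189.5]), array([210.8, 186.4]), array([209.3, 177.9])]
(254, 182) [array([252.8, 197.1]), array([252.5, 194.1]), array([251.7, 185.6]), array([249.4, 202. ]), array([249.1, 199. ]), array([248.2, 190.5])]
(295, 222.6) [array([291.7, 236.9]), array([291.6, 234.2]), array([291.6, 226.7]), array([288.8, 242. ]), array([288.7, 239.4]), array([288.6, 231.9])]
(296, 226) [array([292. , 238.5]), array([291.9, 235.9]), array([291.8, 228.4]), array([289.1, 243.6]), array([289., 241.]), array([288.9, 233.6])]
[[ 91 121 126  87  58  53  49 158 151 158]
 [107 109 104  83  66  52  42 154 148 153]
 [145  64  87  56  47  52  45 138 100  95]
 [115 116  61  51  41 197  51  86 100 101]
 [110 115  55  50  55 185 161 171 111 110]
 [150 150 108  53  49 158 153  92 101 105]
 [166 161 160 162 101 161 165 105 104 102]
 [160 162 163 165 161 160 104 105 105 105]
 [163 158 158 160 163 144 107 105 105 107]
 [164 169 162 164 155 151 103 136 183 117]
 [143 169 163 164 166 165 157 131 196 117]
 [165 159 144 141 170 163 165 153 167 100]]
```

The fingertips show about 35 mm higher in the scene camera than the reported TCP implies (seen at row 226, predicted 238 to 243). So the hand holds the blank near its marked end, and the blank is still about 0.26 rad from flat. I'll keep lowering it gently, watching the force.

```bash
python3 -m crank '[{"slide":[-2,0,3],"yaw":0,"claw":40},{"slide":[-2,0,3],"yaw":0,"claw":40},{"slide":[0,0,0],"yaw":0,"claw":40}]'; python3 -m crank '[{"slide":[-1.5,0,3],"yaw":0,"claw":40},{"slide":[-1,0,3],"yaw":0,"claw":40},{"slide":[0,0,0],"yaw":0,"claw":40}]';  python3 - <<'E'
from h import *
rep()
im=ctrl.capture("scene");import cv2
cv2.imwrite("pics/s7.png",im)
a=im[190:262:4,270:330:4].max(2);print(a)
E
```

```text
time_s: 12.27
tcp_pos: [0.5006, 0.0333, 0.0134]
tool_rot: [0.639, 0.769, -0.0, 0.001]
force: [-0.3, -1.2, 7.4]
gripper_width: 0.044
gripper_force: 69.2
time_s: 12.52
tcp_pos: [0.501, 0.0305, 0.0073]
tool_rot: [0.639, 0.769, -0.0, 0.001]
force: [1.6, -2.6, 6.1]
gripper_width: 0.0441
gripper_force: 70.6
t 12.5167 tcp [0.501  0.0305 0.0073] ty ang 0.18526637060074744 F [ 1.5537 -2.5927  6.0565] Fjig 2.8319210732511784 1.056508495005214 w 0.044099492139061454 gf 70.56726694107056
tcp in edge frame 0.11290510583798177 0.00019016146641787104 0.007274346946325873
[[ 96  98 139 154 140  50  49  54  54  57  48  54 156 158 159]
 [111 106 102 121 145  72  60  57  53  54  49 127 151 159 160]
 [110 112 113 114 106  89  67  56  53  55  46 158 152 161 153]
 [151 107 106 103  97  88  59  52  73  53  50  93 100  99  94]
 [114 159 123  58  91  62  53  53  56  53  64 101 103  99 102]
 [113 112 142  47  74  56  51  61  62  51  61 148 102  98 103]
 [108 109 109  47  58  50  57  50 107 131 130 103 112 110 152]
 [108 113 116 107  52  53  54  58 158 150 155 100 103 105 108]
 [148 151 114 140  69  55  53  89 116 158 135 100 100 101 112]
 [140 166 149 142 110  76  58  86 121 166 104 105 104 104 103]
 [162 162 166 170 135 157  63  85 165  96 106 107 105 106 104]
 [160 160 163 164 163 166 168 163 165 104 109 107 106 106 106]
 [164 160 159 159 160 160 165 152 106 110 107 105 107 108 102]
 [168 164 163 164 158 156 157 160 105 109 105 190 113 118 115]
 [162 165 167 168 166 165 164 157 145 104 102 235 231 128 101]
 [145 182 166 163 165 167 168 166 165 159  99 194 198 121 109]
 [141 152 147 142 176 164 163 165 166 170 119 196 197 120 114]
 [160 164 155 146 146 148 145 169 164 165 164 169 170 164 110]]
```

The TCP reads below the plate top without any contact, which confirms the offset. I'll go on down.

```bash
python3 -m crank '[{"slide":[-1,0,3],"yaw":0,"claw":40},{"slide":[-1,0,3],"yaw":0,"claw":40},{"slide":[0,0,0],"yaw":0,"claw":40}]'; python3 -m crank '[{"slide":[-0.5,0,2],"yaw":0,"claw":40},{"slide":[0,0,0],"yaw":0,"claw":40}]';  python3 -m crank '[{"slide":[-0.5,0,2],"yaw":0,"claw":40},{"slide":[0,0,0],"yaw":0,"claw":40}]'; python3 - <<'E'
from h import *
rep()
im=ctrl.capture("scene");import cv2
cv2.imwrite("pics/s8.png",im)
# foot face / side edges of blank: sample column profiles
for c in (228,234,240,250,260,270): print(c,im[180:246:2,c].max(1))
E
```

```text
time_s: 12.82
tcp_pos: [0.5016, 0.0283, 0.0014]
tool_rot: [0.639, 0.769, -0.0, 0.002]
force: [1.3, -2.9, 6.2]
gripper_width: 0.0438
gripper_force: 72.1
time_s: 12.98
tcp_pos: [0.5018, 0.0277, -0.0002]
tool_rot: [0.639, 0.77, -0.001, 0.002]
force: [-0.3, -4.3, 8.1]
gripper_width: 0.0431
gripper_force: 72.9
time_s: 13.15
tcp_pos: [0.502, 0.0271, -0.0023]
tool_rot: [0.639, 0.77, -0.0, 0.002]
force: [1.6, -5.4, 7.2]
gripper_width: 0.0437
gripper_force: 73.1
t 13.15 tcp [ 0.502   0.0271 -0.0023] ty ang 0.18546249243096308 F [ 1.556  -5.3998  7.1842] Fjig 5.592716602502074 0.5484852819584302 w 0.0436623413611148 gf 73.13148021697998
tcp in edge frame 0.11640116297326568 0.0005488222340435936 -0.0022870427687658804
228 [100 100 115 161 161  97 142 160 163 171 163 181 159 151 147 153 150 151
 153 153 154 155 156 158 152 157 159 162 162 158 159 156 151]
234 [106 104 104 102 164 160 160 155 156 171 170 170 154 163 141 152 152 151
 152 153 137 155 158 161 103  96 103 105  98  98 111 156 155]
240 [104 104 103 101 110 159 163 159 152 160 177 169 171 157 151 148 154 153
 152 144 140  94  99 101 109 158 173 168 166 175 149 153 156]
250 [ 99 100 103 101  98 121 165 163 161 156 152 176 170 172 158 149 147 156
 157 143 142 141 165 163 162 163 164 168 172 166 165 170 148]
260 [124 123 123 123  90 101  98 112 118 169 158 160 158 114 114 115 110 143
 162 158 140 147 145 165 164 162 161 165 162 169 167 165 172]
270 [112 107 154 184 124  96  94  97 114 115 109 128 104 117 115 116 114 112
 108 115 109 100 154 153 149 164 163 162 159 165 163 169 165]
```

```bash
python3 -m crank '[{"slide":[-1,0,3],"yaw":0,"claw":40},{"slide":[-0.5,0,2],"yaw":0,"claw":40},{"slide":[0,0,0],"yaw":0,"claw":40}]'; python3 -m crank '[{"slide":[-0.5,0,2],"yaw":0,"claw":40},{"slide":[0,0,0],"yaw":0,"claw":40}]';  python3 -m crank '[{"slide":[-0.5,0,2],"yaw":0,"claw":40},{"slide":[0,0,0],"yaw":0,"claw":40}]'; python3 - <<'E'
from h import *
rep()
im=ctrl.capture("scene");import cv2
cv2.imwrite("pics/s9.png",im)
for c in (240,245,250,255,260,265): print(c,im[216:240,c].max(1))
E
```

```text
time_s: 13.45
tcp_pos: [0.5022, 0.0256, -0.0074]
tool_rot: [0.639, 0.77, -0.001, 0.002]
force: [2.2, -5.2, 5.9]
gripper_width: 0.0435
gripper_force: 74.3
time_s: 13.62
tcp_pos: [0.5021, 0.0253, -0.0096]
tool_rot: [0.639, 0.77, -0.001, 0.002]
force: [2.4, -2.9, 5.2]
gripper_width: 0.044
gripper_force: 74.4
time_s: 13.78
tcp_pos: [0.5024, 0.0249, -0.0111]
tool_rot: [0.639, 0.77, -0.0, 0.001]
force: [0.0, -4.8, 9.6]
gripper_width: 0.0441
gripper_force: 75.4
t 13.7833 tcp [ 0.5024  0.0249 -0.0111] ty ang 0.18544111066767366 F [ 0.0301 -4.8087  9.587 ] Fjig 4.734106207229237 -0.8445012804220077 w 0.044084983272248086 gf 75.43118476867676
tcp in edge frame 0.11864276892738454 0.0005193681667126939 -0.011112020791722868
240 [153 151 144 143 139  89  96  98  99 103 101  99 108 136 158 173 174 172
 170 167 166 171 176 144]
245 [155 151 147 140 143 138 133 180 168 166 164 164 163 166 166 163 152 142
 140 150 171 167 166 172]
250 [158 156 148 144 142 144 146 150 159 164 164 164 164 164 165 166 164 163
 168 173 172 169 167 164]
255 [157 159 158 149 141 147 146 146 139 133 166 164 163 163 164 162 165 167
 162 162 166 173 169 169]
260 [116 153 162 158 148 139 146 145 149 141 132 167 165 164 162 162 163 162
 165 167 163 163 169 171]
265 [110 113 112 115 112 101 107 149 150 148 152 167 158 166 164 163 161 161
 160 162 165 165 162 165]
```

```bash
for i in 1 2; do :; done; python3 -m crank '[{"slide":[-0.3,0,1.5],"yaw":0,"claw":40},{"slide":[0,0,0],"yaw":0,"claw":40}]'; python3 -m crank '[{"slide":[-0.3,0,1.5],"yaw":0,"claw":40},{"slide":[0,0,0],"yaw":0,"claw":40}]';  python3 -m crank '[{"slide":[-0.2,0,1.5],"yaw":0,"claw":40},{"slide":[0,0,0],"yaw":0,"claw":40}]'; python3 - <<'E'
from h import *
rep()
im=ctrl.capture("scene");import cv2
cv2.imwrite("pics/s10.png",im)
for c in (245,250,255,260,265): print(c,im[216:240,c].max(1))
print(im[220:246:2,270:302:2].max(2))
E
```

```text
time_s: 14.0
tcp_pos: [0.5024, 0.0246, -0.0129]
tool_rot: [0.639, 0.77, -0.0, 0.002]
force: [1.3, -4.9, 7.0]
gripper_width: 0.0436
gripper_force: 75.3
time_s: 14.17
tcp_pos: [0.5026, 0.0244, -0.014]
tool_rot: [0.639, 0.77, -0.0, 0.001]
force: [-0.0, -5.5, 9.1]
gripper_width: 0.0436
gripper_force: 76.0
time_s: 14.33
tcp_pos: [0.5026, 0.0241, -0.0159]
tool_rot: [0.639, 0.77, -0.0, 0.002]
force: [2.6, -5.5, 6.3]
gripper_width: 0.0437
gripper_force: 75.9
t 14.3333 tcp [ 0.5026  0.0241 -0.0159] ty ang 0.1854493669235632 F [ 2.5708 -5.4513  6.2629] Fjig 5.827790060224733 1.5370340356728052 w 0.04365634673012149 gf 75.89931964874268
tcp in edge frame 0.11954260198341049 0.0006031776029794892 -0.015851872706870253
245 [154 152 146 140 145 139 134 180 169 166 165 164 163 167 167 163 151 142
 139 151 173 167 165 171]
250 [159 157 151 145 142 143 150 165 165 165 163 164 164 164 164 166 165 164
 168 173 172 170 167 166]
255 [158 159 160 152 139 145 145 145 141 132 168 165 165 165 163 162 165 168
 163 162 168 172 169 168]
260 [118 150 153 165 156 144 144 145 146 154 170 165 164 163 163 162 163 16
[... 302 characters left out ...]
  56  51  60  52  55  58  54]
 [105 107 106 105 106 107 108 117  51  53  53  55  53  52  60  58]
 [160 115 118 117 107 108 106 106  85  55  53  54  52  53  58  57]
 [165 150 147 153 145 119 106 119 102  50  58  58  53  53  56  53]
 [163 164 168 160 164 175 159 156 109 120  93  74  55  55  54  56]
 [161 162 163 163 164 165 168 135 132 112 113 116  51  56  54  52]
 [161 160 161 160 161 162 163 168 118 117  95 116  54  55  56  53]
 [167 163 162 161 160 159 159 160 162 167 136 116  67  52  52  54]
 [164 163 165 166 165 162 158 158 160 159 160 165 172 170 101  59]
 [170 169 166 164 165 166 165 163 161 157 158 157 158 160 163 100]
 [168 168 169 171 169 167 165 166 166 168 162 161 158 158 160 153]]
```

```bash
python3 -m crank '[{"slide":[-0.2,0,1.5],"yaw":0,"claw":40},{"slide":[0,0,0],"yaw":0,"claw":40}]'; python3 -m crank '[{"slide":[-0.2,0,1.5],"yaw":0,"claw":40},{"slide":[0,0,0],"yaw":0,"claw":40}]';  python3 -m crank '[{"slide":[-0.2,0,1.5],"yaw":0,"claw":40},{"slide":[0,0,0],"yaw":0,"claw":40}]'; python3 - <<'E'
from h import *
rep()
im=ctrl.capture("scene");import cv2
cv2.imwrite("pics/s11.png",im)
for c in (245,250,255,260,265,270,275): print(c,im[216:240,c].max(1))
E
```

```text
time_s: 14.55
tcp_pos: [0.5028, 0.0238, -0.0169]
tool_rot: [0.639, 0.77, -0.0, 0.002]
force: [0.7, -6.6, 10.0]
gripper_width: 0.044
gripper_force: 76.5
time_s: 14.72
tcp_pos: [0.5028, 0.0236, -0.0188]
tool_rot: [0.639, 0.77, -0.0, 0.002]
force: [2.0, -5.7, 7.3]
gripper_width: 0.0438
gripper_force: 76.4
time_s: 14.88
tcp_pos: [0.5029, 0.0235, -0.0192]
tool_rot: [0.639, 0.77, -0.0, 0.001]
force: [-2.4, -5.9, 15.2]
gripper_width: 0.0439
gripper_force: 77.1
t 14.8833 tcp [ 0.5029  0.0235 -0.0192] ty ang 0.1856589332838247 F [-2.4498 -5.8844 15.1824] Fjig 5.3410763142116595 -3.478647464870135 w 0.04385619459109414 gf 77.07787871360779
tcp in edge frame 0.1201250712415198 0.0007742608351731403 -0.01917513329507444
245 [155 153 147 140 144 140 138 180 169 167 165 164 163 167 168 163 152 145
 139 152 172 167 165 171]
250 [158 157 151 144 142 145 151 171 165 164 164 164 164 164 165 167 164 165
 168 174 173 170 167 165]
255 [157 159 160 155 140 145 144 144 147 159 164 163 164 165 164 162 165 167
 164 162 170 172 169 169]
260 [107 116 153 164 160 147 143 148 148 147 149 154 166 164 163 163 162 162
 165 166 163 164 170 171]
265 [110 109 113 113 117 113 112 134 140 152 151 149 154 160 165 164 162 162
 161 164 165 166 163 166]
270 [118 113 109 111 115 115 116 112 106 104 107 103 115 154 150 167 164 162
 163 161 162 163 167 166]
275 [114 117 118 109 109 112 114 117 112 107 106 107 107 105 126 176 146 165
 162 161 160 160 160 164]
```

```bash
python3 - <<'E'
from h import *
c=ctrl.get_calibration("scene");V=c["view"];K=c["intrinsics"]
def pr(a,y,z):
    p=JE+a*JX+y*JYV;p[2]=z;q=K@(V[:3,:3]@p+V[:3,3]);return q[:2]/q[2]
for t in (0,.05,.1):
    L=np.array([pr(u*np.cos(t),-.0217,.018+u*np.sin(t)) for u in np.linspace(-.02,.14,50)])
    print(t,np.interp([245,250,255,260,265,270,275],L[:,0],L[:,1]).round(1))
E
python3 -m crank '[{"slide":[0,0,0],"yaw":0,"claw":40},{"slide":[0,0,0],"yaw":0,"claw":40}]'
```

```text
0 [222.  223.7 225.4 227.  228.7 230.3 232. ]
0.05 [222.  223.5 225.  226.5 227.9 229.4 230.9]
0.1 [222.  223.3 224.6 225.9 227.2 228.5 229.8]
time_s: 15.1
tcp_pos: [0.5029, 0.0235, -0.0192]
tool_rot: [0.639, 0.77, -0.0, 0.002]
force: [-2.5, -5.9, 13.1]
gripper_width: 0.0433
gripper_force: 77.1
```

```bash
python3 -m crank '[{"slide":[0,0,0],"yaw":0,"claw":46},{"slide":[0,0,0],"yaw":0,"claw":50},{"slide":[0,0,0],"yaw":0,"claw":56},{"slide":[0,0,0],"yaw":0,"claw":56},{"slide":[0,0,0],"yaw":0,"claw":56},{"slide":[0,0,0],"yaw":0,"claw":56}]'; python3 - <<'E'
from h import *
rep()
im=ctrl.capture("scene");import cv2
cv2.imwrite("pics/s12.png",im)
for c in (245,255,260,265,270,275): print(c,im[216:240,c].max(1))
E
```

```text
time_s: 15.6
tcp_pos: [0.5008, 0.025, -0.0219]
tool_rot: [0.639, 0.77, -0.0, -0.001]
force: [0.0, -0.1, -0.2]
gripper_width: 0.056
gripper_force: 0.0
t 15.6 tcp [ 0.5008  0.025  -0.0219] ty ang 0.18533020692579288 F [ 0.0341 -0.0834 -0.2046] Fjig 0.08821680259766412 0.018361898600992906 w 0.05603166453941606 gf 0.0
tcp in edge frame 0.11831162883764601 -0.0010228264007964795 -0.021928609451254008
245 [155 152 150 138 145 139 136 181 169 167 164 165 164 167 168 163 152 145
 139 151 172 168 167 171]
255 [149 162 161 158 142 144 145 146 148 160 165 164 164 165 165 162 165 167
 164 162 168 171 171 169]
260 [110 114 114 115 115 105  99 111 140 141 152 157 166 163 163 164 162 164
 165 167 164 165 169 172]
265 [108 110 113 116 116 116 109 105 108 109 110 109 111 100 112 155 165 162
 161 164 166 165 163 167]
270 [117 114 110 110 116 116 116 112 106 105 109 110 109 110 102 103 116 168
 163 161 161 163 166 165]
275 [112 116 117 108 109 111 114 116 113 108 105 107 109 112 112 107  95 121
 172 164 160 161 161 163]
```

```bash
python3 -m crank '[{"slide":[0,0,0],"yaw":0,"claw":75},{"slide":[0,0,0],"yaw":0,"claw":75},{"slide":[0,0,-15],"yaw":0,"claw":75},{"slide":[0,0,-30],"yaw":0,"claw":75},{"slide":[0,0,-35],"yaw":0,"claw":75},{"slide":[0,0,-30],"yaw":0,"claw":75},{"slide":[20,0.5,0],"yaw":0,"claw":0},{"slide":[30,0.5,0],"yaw":0,"claw":0},{"slide":[35,0.5,0],"yaw":0,"claw":0},{"slide":[35,0,0],"yaw":0,"claw":0},{"slide":[35,0,0],"yaw":0,"claw":0},{"slide":[28,0,0],"yaw":0,"claw":0},{"slide":[10,0,0],"yaw":0,"claw":0},{"slide":[0,0,20],"yaw":0,"claw":0},{"slide":[0,0,0],"yaw":0,"claw":0}]'; python3 - <<'E'
from h import *
import cv2
s,R,p=rep()
old=cv2.imread("pics/s12.png")
im=ctrl.capture("scene");cv2.imwrite("pics/s13.png",im)
t=ctrl.capture("top");cv2.imwrite("pics/t13.png",t)
w=ctrl.capture("wrist");cv2.imwrite("pics/w13.png",w)
# block footprint from top view: top face at z=.068 ; print brightness profile along jig midline
c=ctrl.get_calibration("top");V=c["view"];K=c["intrinsics"]
def pr(a,y,z):
    q=JE+a*JX+y*JYV;q[2]=z;q=K@(V[:3,:3]@q+V[:3,3]);return q[:2]/q[2]
for y in (-.012,0.,.012):
    print(y,[(round(a*1000),tuple(int(v) for v in t[tuple(np.round(pr(a,y,.068)).astype(int)[::-1])])) for a in np.arange(-.06,.16,.006)])
E
```

```text
time_s: 16.9
tcp_pos: [0.4652, 0.2145, 0.0658]
tool_rot: [0.638, 0.77, -0.002, -0.001]
force: [0.3, -0.5, -1.6]
gripper_width: 0.0003
gripper_force: 0.0
t 16.9 tcp [0.4652 0.2145 0.0658] ty ang 0.1865791190194932 F [ 0.2688 -0.5363 -1.6417] Fjig 0.5762497332786735 0.16682826387244354 w 0.0003325817095233952 gf 0.0
tcp in edge frame -0.07453198357660473 -0.0015305320108173737 0.06583114597674139
-0.012 [(-60, (39, 48, 79)), (-54, (69, 85, 97)), (-48, (69, 85, 99)), (-42, (117, 162, 198)), (-36, (112, 156, 190)), (-30, (111, 154, 188)), (-24, (117, 161, 196)), (-18, (115, 160, 193)), (-12, (115, 162, 197)), (-6, (116, 162, 197)), (0, (115, 161, 196)), (6, (120, 164, 199)), (12, (117, 161, 197)), (18, (118, 164, 198)), (24, (118, 164, 197)), (30, (117, 164, 199)), (36, (115, 161, 195)), (42, (116, 160, 195)), (48, (114, 160, 194)), (54, (118, 162, 197)), (60, (115, 159, 195)), (66, (114, 158, 193)), (72, (113, 159, 191)), (78, (111, 155, 189)), (84, (115, 161, 194)), (90, (112, 156, 189)), (96, (113, 158, 192)), (102, (114, 157, 190)), (108, (113, 157, 190)), (114, (127, 175, 212)), (12
[... 1143 characters left out ...]
06, 146, 179)), (-18, (108, 150, 182)), (-12, (106, 149, 181)), (-6, (107, 149, 181)), (0, (109, 150, 183)), (6, (108, 153, 184)), (12, (109, 152, 185)), (18, (109, 152, 186)), (24, (109, 152, 185)), (30, (111, 154, 186)), (36, (113, 156, 187)), (42, (110, 154, 187)), (48, (110, 152, 186)), (54, (109, 155, 189)), (60, (112, 155, 189)), (66, (112, 157, 191)), (72, (110, 155, 189)), (78, (112, 157, 189)), (84, (114, 158, 192)), (90, (114, 159, 192)), (96, (113, 157, 192)), (102, (112, 158, 190)), (108, (118, 162, 196)), (114, (124, 173, 211)), (120, (59, 79, 94)), (126, (64, 87, 102)), (132, (68, 89, 104)), (138, (67, 89, 104)), (144, (65, 90, 105)), (150, (67, 89, 104)), (156, (65, 89, 103))]
```

```bash
python3 -m crank '[{"slide":[0,1,20],"yaw":0,"claw":0},{"slide":[0,1,20],"yaw":0,"claw":0},{"slide":[0,0,17],"yaw":0,"claw":0},{"slide":[0,0,0],"yaw":0,"claw":0},{"slide":[-5,0,0],"yaw":0,"claw":0},{"slide":[-5,0,0],"yaw":0,"claw":0},{"slide":[-5,0,0],"yaw":0,"claw":0}]'; python3 -m crank '[{"slide":[-4,0,0],"yaw":0,"claw":0},{"slide":[-4,0,0],"yaw":0,"claw":0},{"slide":[-4,0,0],"yaw":0,"claw":0},{"slide":[-5,0,0],"yaw":0,"claw":0},{"slide":[-5,0,0],"yaw":0,"claw":0}]';  python3 -c "
from h import *
rep()"
```

```text
time_s: 17.63
tcp_pos: [0.4738, 0.2, 0.0136]
tool_rot: [0.639, 0.769, 0.001, 0.001]
force: [0.2, 0.1, -0.2]
gripper_width: -0.0001
gripper_force: 0.0
time_s: 18.05
tcp_pos: [0.4775, 0.1799, 0.0134]
tool_rot: [0.639, 0.769, 0.002, 0.0]
force: [-1.2, 4.9, 4.7]
gripper_width: 0.0002
gripper_force: 2.9
t 18.05 tcp [0.4775 0.1799 0.0134] ty ang 0.18482857013057855 F [-1.1527  4.9493  4.6765] Fjig -5.076394003533661 -0.23381346346498774 w 0.0001691504980656074 gf 2.9411618784070015
tcp in edge frame -0.038220905239368975 0.004267125563913865 0.013423638190477719
```

```bash
cat >> h.py <<'E'
def ends(z=.068):
    t=ctrl.capture("top").astype(int);c=ctrl.get_calibration("top");V=c["view"];K=c["intrinsics"]
    def pr(a,y,z):
        q=JE+a*JX+y*JYV;q[2]=z;q=K@(V[:3,:3]@q+V[:3,3]);return np.round(q[:2]/q[2]).astype(int)
    for y in (-.012,0.,.012):
        print(y,"".join("#" if t[tuple(pr(a,y,z)[::-1])][2]>155 else "." for a in np.arange(-.06,.30,.003)))
    for a in (-.02,.02,.06,.1,.13):
        print(a,[int(t[tuple(pr(a,y,z)[::-1])][2]) for y in np.arange(-.036,.037,.003)])
E
python3 -c "
from h import *
ends()"
```

```text
-0.012 ....................#############################################..........#........#...############............##....##
0.0 ....................#############################################...........###########.##......####............##....##
0.012 ....................#############################################..........########.............###.............####..#.
-0.02 [78, 76, 75, 74, 74, 76, 78, 74, 75, 73, 73, 75, 75, 73, 75, 71, 74, 74, 76, 74, 76, 73, 79, 77, 74]
0.02 [164, 163, 165, 121, 121, 193, 186, 192, 196, 188, 166, 165, 167, 176, 179, 181, 182, 181, 185, 136, 101, 107, 106, 108, 107]
0.06 [162, 165, 150, 123, 120, 191, 187, 192, 194, 184, 170, 171, 176, 181, 183, 182, 187, 188, 169, 98, 106, 106, 106, 109, 108]
0.1 [161, 161, 142, 125, 123, 192, 187, 191, 193, 179, 180, 174, 182, 179, 187, 189, 186, 178, 168, 95, 94, 95, 161, 159, 171]
0.13 [97, 101, 104, 134, 135, 217, 189, 190, 195, 201, 184, 178, 182, 187, 211, 193, 192, 182, 189, 96, 94, 97, 97, 97, 102]
```

```bash
python3 -m crank '[{"slide":[-5,0,0],"yaw":0,"claw":0},{"slide":[-5,0,0],"yaw":0,"claw":0},{"slide":[-5,0,0],"yaw":0,"claw":0},{"slide":[-5,0,0],"yaw":0,"claw":0},{"slide":[-5,0,0],"yaw":0,"claw":0}]'; python3 -m crank '[{"slide":[-5,0,0],"yaw":0,"claw":0},{"slide":[-5,0,0],"yaw":0,"claw":0},{"slide":[-4,0,0],"yaw":0,"claw":0},{"slide":[-4,0,0],"yaw":0,"claw":0}]'; python3 -c "
from h import *
rep();ends()"
```

```text
time_s: 18.52
tcp_pos: [0.4818, 0.1552, 0.0131]
tool_rot: [0.639, 0.769, 0.002, -0.0]
force: [-0.3, 5.7, 5.3]
gripper_width: 0.0004
gripper_force: 3.1
time_s: 18.85
tcp_pos: [0.485, 0.1379, 0.013]
tool_rot: [0.639, 0.769, 0.002, -0.0]
force: [-0.7, 8.4, 5.7]
gripper_width: -0.0003
gripper_force: 4.1
t 18.85 tcp [0.485  0.1379 0.013 ] ty ang 0.184441950659621 F [-0.7465  8.4135  5.6514] Fjig -8.409058156539015 0.7953048203528149 w -0.00030814800509659394 gf 4.136054143309593
tcp in edge frame 0.004430366282126293 0.003959547157984723 0.013024275438207951
-0.012 ......#.####..............#...........#########################################.....#...############............##....##
0.0 ..####................................#################################################.##......####............##....##
0.012 ##....................................#############################################.............###.............####..##
-0.02 [85, 164, 159, 149, 149, 154, 151, 160, 21, 11, 38, 83, 132, 87, 36, 49, 49, 40, 45, 47, 50, 50, 52, 51, 52]
0.02 [58, 62, 62, 74, 85, 105, 101, 74, 176, 178, 33, 45, 46, 30, 32, 69, 70, 37, 43, 47, 45, 49, 50, 51, 55]
0.06 [163, 164, 149, 121, 122, 191, 185, 191, 195, 187, 165, 165, 170, 177, 181, 178, 184, 180, 185, 97, 94, 80, 33, 27, 37]
0.1 [162, 164, 144, 126, 135, 191, 185, 195, 195, 181, 173, 170, 176, 179, 183, 184, 188, 187, 182, 84, 98, 96, 97, 99, 105]
0.13 [99, 100, 102, 127, 121, 192, 187, 193, 188, 183, 177, 176, 179, 179, 186, 187, 186, 179, 167, 84, 95, 97, 101, 101, 101]
```

```bash
python3 -m crank '[{"slide":[0,0,-0.7],"yaw":0,"claw":0},{"slide":[0,0,0],"yaw":0,"claw":0}]'; python3 -m crank '[{"slide":[-3,0,0],"yaw":0,"claw":0},{"slide":[-3,0,0],"yaw":0,"claw":0}]'; python3 -m crank '[{"slide":[-3,0,0],"yaw":0,"claw":0},{"slide":[-3,0,0],"yaw":0,"claw":0}]'; python3 -m crank '[{"slide":[-3,0,0],"yaw":0,"claw":0},{"slide":[-3,0,0],"yaw":0,"claw":0}]'; python3 -c "
from h import *
rep();ends()"
```

```text
time_s: 19.07
tcp_pos: [0.4845, 0.1366, 0.0128]
tool_rot: [0.639, 0.769, 0.0, 0.0]
force: [-0.4, 2.5, 2.3]
gripper_width: -0.0003
gripper_force: 1.3
time_s: 19.23
tcp_pos: [0.4853, 0.1313, 0.0128]
tool_rot: [0.639, 0.77, 0.001, -0.0]
force: [-0.7, 4.7, 3.4]
gripper_width: -0.0003
gripper_force: 2.5
time_s: 19.4
tcp_pos: [0.4865, 0.1253, 0.0128]
tool_rot: [0.639, 0.769, 0.001, -0.0]
force: [-0.6, 5.5, 3.5]
gripper_width: -0.0004
gripper_force: 2.5
time_s: 19.57
tcp_pos: [0.4876, 0.1194, 0.0128]
tool_rot: [0.639, 0.769, 0.001, -0.0]
force: [-0.7, 5.7, 3.0]
gripper_width: 0.0001
gripper_force: 3.1
t 19.5667 tcp [0.4876 0.1194 0.0128] ty ang 0.18506521218062452 F [-0.7065  5.7365  2.9993] Fjig -5.769385617775906 0.3480497265615067 w 0.00014550233550273732 gf 3.082738369703293
tcp in edge frame 0.023031698575607922 0.00311923378839938 0.012762723395349618
-0.012 ##.#..#..#####...................###.........####################################.......############............##....##
0.0 ..####....####.............#..................###################################.....#.##......####............##....##
0.012 ..#...##......................................###################################...............###.............####..#.
-0.02 [73, 119, 162, 150, 149, 150, 146, 149, 156, 155, 157, 156, 157, 71, 34, 61, 47, 44, 45, 46, 45, 48, 50, 52, 50]
0.02 [80, 75, 78, 77, 64, 40, 33, 27, 26, 27, 36, 81, 159, 92, 53, 47, 52, 43, 47, 48, 51, 52, 53, 51, 53]
0.06 [76, 79, 76, 79, 77, 78, 76, 79, 77, 76, 77, 78, 78, 79, 80, 76, 77, 76, 76, 77, 77, 79, 79, 77, 77]
0.1 [160, 162, 139, 125, 137, 194, 187, 195, 194, 178, 168, 170, 176, 178, 181, 181, 184, 185, 192, 91, 92, 97, 99, 99, 107]
0.13 [101, 101, 103, 129, 130, 200, 189, 192, 193, 186, 173, 173, 179, 179, 184, 184, 187, 187, 171, 101, 95, 98, 100, 101, 99]
```

```bash
python3 -m crank '[{"slide":[-3,0,0],"yaw":0,"claw":0},{"slide":[-3,0,0],"yaw":0,"claw":0},{"slide":[-3,0,0],"yaw":0,"claw":0}]'; python3 -m crank '[{"slide":[-3,0,0],"yaw":0,"claw":0},{"slide":[-3,0,0],"yaw":0,"claw":0},{"slide":[-3,0,0],"yaw":0,"claw":0}]'; python3 -m crank '[{"slide":[-3,0,0],"yaw":0,"claw":0},{"slide":[-3,0,0],"yaw":0,"claw":0},{"slide":[-3,0,0],"yaw":0,"claw":0}]';python3 -m crank '[{"slide":[-3,0,0],"yaw":0,"claw":0},{"slide":[-3,0,0],"yaw":0,"claw":0},{"slide":[-3,0,0],"yaw":0,"claw":0}]'; python3 -c "
from h import *
rep()"
```

```text
time_s: 19.87
tcp_pos: [0.4891, 0.1113, 0.0128]
tool_rot: [0.639, 0.769, 0.001, -0.001]
force: [-0.4, 8.2, 4.0]
gripper_width: 0.0001
gripper_force: 4.3
time_s: 20.12
tcp_pos: [0.4909, 0.1025, 0.0128]
tool_rot: [0.639, 0.769, 0.001, -0.001]
force: [-0.2, 7.4, 3.6]
gripper_width: -0.0001
gripper_force: 4.1
time_s: 20.37
tcp_pos: [0.4925, 0.0937, 0.0128]
tool_rot: [0.639, 0.769, 0.001, -0.001]
force: [-0.0, 7.8, 3.5]
gripper_width: -0.0001
gripper_force: 4.1
time_s: 20.62
tcp_pos: [0.4943, 0.0849, 0.0128]
tool_rot: [0.639, 0.769, 0.001, -0.001]
force: [-0.1, 8.6, 3.7]
gripper_width: -0.0002
gripper_force: 4.2
t 20.6167 tcp [0.4943 0.0849 0.0128] ty ang 0.18485564497931076 F [-0.0859  8.639   3.6684] Fjig -8.510687143697778 1.4859728367704579 w -0.00023792375009129498 gf 4.2151956260204315
tcp in edge frame 0.05822311793645477 0.0034776997649794542 0.01282182618484766
```

```bash
for i in 1; do python3 -m crank '[{"slide":[-2,0,0],"yaw":0,"claw":0},{"slide":[-2,0,0],"yaw":0,"claw":0},{"slide":[-2,0,0],"yaw":0,"claw":0}]'; done; python3 -m crank '[{"slide":[-1.5,0,0],"yaw":0,"claw":0},{"slide":[-1.5,0,0],"yaw":0,"claw":0}]';python3 -m crank '[{"slide":[-1.5,0,0],"yaw":0,"claw":0},{"slide":[-1.5,0,0],"yaw":0,"claw":0}]'; python3 -m crank '[{"slide":[-1.5,0,0],"yaw":0,"claw":0},{"slide":[-1.5,0,0],"yaw":0,"claw":0}]'
```

```text
time_s: 20.87
tcp_pos: [0.4954, 0.0791, 0.0128]
tool_rot: [0.639, 0.769, 0.001, -0.001]
force: [-0.2, 8.3, 3.7]
gripper_width: -0.0001
gripper_force: 4.2
time_s: 21.03
tcp_pos: [0.496, 0.0761, 0.0128]
tool_rot: [0.639, 0.769, 0.001, -0.001]
force: [0.5, 8.3, 3.6]
gripper_width: 0.0001
gripper_force: 4.3
time_s: 21.2
tcp_pos: [0.4965, 0.0732, 0.0128]
tool_rot: [0.639, 0.769, 0.001, -0.001]
force: [0.7, 9.2, 3.4]
gripper_width: 0.0002
gripper_force: 4.3
time_s: 21.37
tcp_pos: [0.4971, 0.0703, 0.0128]
tool_rot: [0.639, 0.769, 0.001, -0.001]
force: [-0.4, 8.7, 3.6]
gripper_width: 0.0
gripper_force: 4.3
```

```bash
python3 -m crank '[{"slide":[-1,0,0],"yaw":0,"claw":0},{"slide":[0,0,0],"yaw":0,"claw":0}]'; python3 -m crank '[{"slide":[-1,0,0],"yaw":0,"claw":0},{"slide":[0,0,0],"yaw":0,"claw":0}]'
```

```text
time_s: 21.53
tcp_pos: [0.4974, 0.0691, 0.0128]
tool_rot: [0.639, 0.769, 0.001, -0.001]
force: [-0.4, 7.7, 3.3]
gripper_width: 0.0003
gripper_force: 3.8
time_s: 21.7
tcp_pos: [0.4975, 0.0682, 0.0128]
tool_rot: [0.639, 0.769, 0.001, -0.001]
force: [-0.0, 7.8, 3.6]
gripper_width: -0.0
gripper_force: 3.9
```

```bash
python3 -m crank '[{"slide":[-1,0,0],"yaw":0,"claw":0},{"slide":[-1,0,0],"yaw":0,"claw":0}]'
```

```text
time_s: 21.87
tcp_pos: [0.4979, 0.0664, 0.0128]
tool_rot: [0.639, 0.769, 0.001, -0.001]
force: [0.4, 9.0, 2.6]
gripper_width: 0.0
gripper_force: 4.3
```

```bash
python3 -m crank '[{"slide":[-1,0,0],"yaw":0,"claw":0},{"slide":[-1,0,0],"yaw":0,"claw":0}]'
```

```text
time_s: 22.03
tcp_pos: [0.4982, 0.0644, 0.0128]
tool_rot: [0.639, 0.769, 0.001, -0.001]
force: [-0.0, 8.9, 3.6]
gripper_width: -0.0001
gripper_force: 4.3
```

```bash
python3 -m crank '[{"slide":[-1,0,0],"yaw":0,"claw":0},{"slide":[-1,0,0],"yaw":0,"claw":0}]'
```

```text
time_s: 22.2
tcp_pos: [0.4986, 0.0625, 0.0128]
tool_rot: [0.639, 0.769, 0.001, -0.001]
force: [1.2, 9.5, 2.9]
gripper_width: -0.0002
gripper_force: 4.3
```

```bash
python3 -m crank '[{"slide":[-1,0,0],"yaw":0,"claw":0},{"slide":[0,0,0],"yaw":0,"claw":0}]'
```

```text
time_s: 22.37
tcp_pos: [0.4988, 0.0613, 0.0128]
tool_rot: [0.639, 0.769, 0.001, -0.001]
force: [0.6, 8.1, 3.7]
gripper_width: -0.0001
gripper_force: 3.9
```

```bash
python3 -m crank '[{"slide":[-1,0,0],"yaw":0,"claw":0},{"slide":[0,0,0],"yaw":0,"claw":0}]'
```

```text
time_s: 22.53
tcp_pos: [0.499, 0.0603, 0.0128]
tool_rot: [0.639, 0.769, 0.001, -0.001]
force: [0.5, 8.1, 3.5]
gripper_width: -0.0001
gripper_force: 4.0
```

```bash
python3 -m crank '[{"slide":[-1,0,0],"yaw":0,"claw":0},{"slide":[0,0,0],"yaw":0,"claw":0}]'
```

```text
time_s: 22.7
tcp_pos: [0.4992, 0.0594, 0.0128]
tool_rot: [0.639, 0.769, 0.001, -0.001]
force: [0.6, 7.7, 2.4]
gripper_width: -0.0001
gripper_force: 4.0
```

```bash
python3 -m crank '[{"slide":[-1,0,0],"yaw":0,"claw":0},{"slide":[0,0,0],"yaw":0,"claw":0}]'
```

```text
time_s: 22.87
tcp_pos: [0.4994, 0.0584, 0.0128]
tool_rot: [0.639, 0.769, 0.001, -0.001]
force: [-0.0, 8.9, 3.5]
gripper_width: 0.0001
gripper_force: 4.0
```

```bash
python3 -m crank '[{"slide":[-1,0,0],"yaw":0,"claw":0},{"slide":[0,0,0],"yaw":0,"claw":0}]'; python3 - <<'E'
from h import *
rep()
t=ctrl.capture("top").astype(int);c=ctrl.get_calibration("top");V=c["view"];K=c["intrinsics"]
def pr(a,y,z):
    q=JE+a*JX+y*JYV;q[2]=z;q=K@(V[:3,:3]@q+V[:3,3]);return np.round(q[:2]/q[2]).astype(int)
A=np.arange(.234,.296,.003);print((A*1000).round())
for y in (-.015,-.006,0,.006,.015): print(y,[int(t[tuple(pr(a,y,.068)[::-1])][2]) for a in A])
E
```

```text
time_s: 23.03
tcp_pos: [0.4996, 0.0574, 0.0128]
tool_rot: [0.639, 0.769, 0.001, -0.001]
force: [0.7, 8.6, 4.1]
gripper_width: 0.0005
gripper_force: 4.0
t 23.0333 tcp [0.4996 0.0574 0.0128] ty ang 0.18488512008901434 F [0.7287 8.592  4.1155] Fjig -8.31642761446524 2.278461888550943 w 0.0004609580195522028 gf 3.9940862730145454
tcp in edge frame 0.08620022052256014 0.0036837654806394886 0.012798732654293314
[234. 237. 240. 243. 246. 249. 252. 255. 258. 261. 264. 267. 270. 273.
 276. 279. 282. 285. 288. 291. 294.]
-0.015 [177, 184, 190, 188, 187, 186, 188, 190, 132, 94, 101, 85, 76, 67, 141, 183, 184, 184, 186, 185, 172]
-0.006 [180, 166, 151, 181, 181, 182, 181, 181, 123, 100, 159, 97, 96, 76, 200, 187, 146, 105, 170, 171, 134]
0 [183, 196, 180, 178, 181, 180, 181, 186, 151, 81, 96, 97, 77, 120, 176, 189, 81, 47, 90, 114, 168]
0.006 [181, 169, 160, 186, 187, 186, 189, 195, 159, 89, 99, 83, 76, 63, 146, 180, 183, 182, 189, 184, 172]
0.015 [180, 184, 177, 170, 170, 172, 177, 190, 170, 81, 97, 106, 138, 116, 195, 187, 154, 125, 144, 150, 160]
```

```bash
python3 -m crank '[{"slide":[-1,0,0],"yaw":0,"claw":0},{"slide":[0,0,0],"yaw":0,"claw":0}]'
```

```text
time_s: 23.25
tcp_pos: [0.4997, 0.0567, 0.0128]
tool_rot: [0.639, 0.769, 0.002, -0.001]
force: [1.1, 9.8, 4.1]
gripper_width: 0.0002
gripper_force: 4.4
```

```bash
python3 -m crank '[{"slide":[-1,0,0],"yaw":0,"claw":0},{"slide":[0,0,0],"yaw":0,"claw":0}]'
```

```text
time_s: 23.42
tcp_pos: [0.4998, 0.0561, 0.0128]
tool_rot: [0.639, 0.769, 0.002, -0.001]
force: [-0.3, 11.6, 3.7]
gripper_width: 0.0003
gripper_force: 5.2
```

```bash
python3 -m crank '[{"slide":[-1,0,0],"yaw":0,"claw":0},{"slide":[0,0,0],"yaw":0,"claw":0}]'
```

```text
time_s: 23.58
tcp_pos: [0.4999, 0.0557, 0.0128]
tool_rot: [0.639, 0.769, 0.002, -0.002]
force: [1.1, 12.5, 4.0]
gripper_width: -0.0001
gripper_force: 6.2
```

The force has risen from about 8 N while sliding to 12.5 N, so the blank has met the buffer and pressed it about 1.5 mm. I'll back off gently.

```bash
python3 -m crank '[{"slide":[1,0,0],"yaw":0,"claw":0},{"slide":[1,0,0],"yaw":0,"claw":0},{"slide":[1,0,0],"yaw":0,"claw":0},{"slide":[1,0,0],"yaw":0,"claw":0},{"slide":[2,0,0],"yaw":0,"claw":0},{"slide":[5,0,0],"yaw":0,"claw":0},{"slide":[10,0,0],"yaw":0,"claw":0},{"slide":[20,0,0],"yaw":0,"claw":0},{"slide":[20,0,-10],"yaw":0,"claw":0},{"slide":[0,0,-25],"yaw":0,"claw":0},{"slide":[0,0,0],"yaw":0,"claw":0}]'; python3 - <<'E'
from h import *
rep()
t=ctrl.capture("top").astype(int);c=ctrl.get_calibration("top");V=c["view"];K=c["intrinsics"]
def pr(a,y,z):
    q=JE+a*JX+y*JYV;q[2]=z;q=K@(V[:3,:3]@q+V[:3,3]);return np.round(q[:2]/q[2]).astype(int)
A=np.arange(.234,.296,.003);print((A*1000).round())
for y in (-.015,-.006,0,.006,.015): print(y,[int(t[tuple(pr(a,y,.068)[::-1])][2]) for a in A])
A=np.arange(.085,.125,.003);print((A*1000).round())
for y in (-.015,0,.015): print(y,[int(t[tuple(pr(a,y,.068)[::-1])][2]) for a in A])
for a in (.12,.15,.18):print(a,[int(t[tuple(pr(a,y,.068)[::-1])][2]) for y in np.arange(-.033,.034,.003)])
import cv2
im0=cv2.imread("pics/top0.png").astype(int)
print("stop diff",abs(t-im0)[183:215,338:352].max(2))
E
```

```text
time_s: 24.5
tcp_pos: [0.491, 0.1146, 0.0513]
tool_rot: [0.638, 0.77, 0.002, 0.002]
force: [0.5, 1.0, 0.5]
gripper_width: 0.0002
gripper_force: 0.0
t 24.5 tcp [0.491  0.1146 0.0513] ty ang 0.18712900411161523 F [0.5094 1.0349 0.5356] Fjig -0.9250530736937174 0.6890069412808822 w 0.00016030059064059543 gf 0.0
tcp in edge frame 0.028403944600479406 0.005670739103217456 0.051331232269153586
[234. 237. 240. 243. 246. 249. 252. 255. 258. 261. 264. 267. 270. 273.
 276. 279. 282. 285. 288. 291. 294.]
-0.015 [179, 184, 189, 187, 188, 187, 188, 186, 168, 109, 101, 84, 79, 70, 143, 184, 183, 184, 187, 188, 175]
-0.006 [181, 169, 152, 182, 182, 183, 183, 188, 155, 131, 155, 97, 95, 73, 202, 188, 145, 102, 170, 171, 131]
0 [183, 198, 178, 180, 180, 179, 179, 181, 191, 74, 93, 97, 79, 120, 178, 187, 81, 51, 92, 114, 167]
0.006 [183, 172, 159, 188, 188, 186, 189, 191, 178, 135, 96, 83, 76, 64, 147, 181, 185, 182, 189, 184, 172]
0.015 [180, 185, 180, 169, 170, 172, 180, 168, 160, 118, 97, 103, 139, 117, 195, 189, 154, 125, 144, 149, 163]
[ 85.  88.  91.  94.  97. 100. 103. 106. 109. 112. 115. 118. 
[... 1337 characters left out ...]
17  9 14 10 14 10  7 14]
 [11 10  9 20 24 24 19 18  6  8 14 20 20 18]
 [ 8 12 13 19 22 21 18 12 12 19 24 25 20 19]
 [11  9  9  7 17 21 22 21 21 21 22 22 20 19]
 [14  8 16 11 19 21 21 20 21 20 23 22 20 19]
 [12 12 11  9 16 23 24 22 20 25 22 24 20 22]
 [12 11 12  7 19 21 23 22 24 24 21 23 22 19]
 [11 16 11 10 16 11 14 14 14 21 25 21 14 15]
 [11 13 12 13 10 10  9  9 14 19 22 21 19 23]
 [ 8  9 12 16 20 23 22 20 18 16 21 22 19 23]
 [23 23 20 18 21 22 22 22 21 19 25 20 23 21]
 [22 19 21 22 20 19 22 22 21 21 21 23 21 20]
 [23 23 20 18 24 20 18 23 20 23 22 20 20 21]
 [19 21 23 23 21 21 24 20 20 20 22 19 20 20]
 [20 20 23 19 20 22 19 22 22 23 24 18 17 15]
 [22 18 23 22 20 19 18 12 16 14 18 15 17 16]]
```

```bash
python3 -c "
from bench import ctrl
print(ctrl.finish_job())"
```

```text
the job is handed in; nothing more can be done
None
```

I handed the job in: the tall blank was leaned over the jig's front edge, let down flat by hand, and slid under the bridge until I felt it press the end-stop buffer. The last top view showed the stop unmoved and the blank still home about 16 mm from the upright; the hand-in returned no verdict, I took no final check of the short blank, and the blank had stood a quarter turn from the description, so I turned it first.

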